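# Swap the mixed-up furniture feet onto the right boards

### The arm

A 6-joint arm with a two-finger parallel gripper is mounted at the origin on the work surface. World frame = base frame: x ahead of the robot, y to its left, z up, the work surface at z = 0. Lengths are in m, angles in rad, forces in N, time in s.
With the tool pointing down it reaches from about 0.25 to 0.8 m from the base axis. Payload 3.9 kg.
Tool frame: the origin (TCP) lies midway between the tips of the shut fingers; the grasp point (between the pads) lies 19 mm behind it (bot.hold_point_z is the distance from the TCP to the grasp point, in m); y points along the fingers, z is the direction in which the jaws open and shut, and the axes are right-handed (so a half turn about y gives the same grasp; the last joint's range is limited). The gripper opens to 85 mm and grips with 20 to 120 N. Pads are 22 mm wide; open, the fingers measure 114 mm over their backs; the gripper's body (76 mm by 85 mm) begins 54 mm behind the grasp point. The pads swing forward as they close: fully open they stand 13 mm farther back than shut.
Start: joints at [-1.126, 0.26, -0.138, 1.173, 0, 1.571], TCP at [0.226, -0.474, 0.2] pointing down, gripper open.
Joint ranges: [-2.78, 2.78], [-0.83, 1.72], [-1.28, 1.37], [-1.9, 2.12], [-1.57, 1.48], [-3.14, 3.14]. Speed limits (rad/s): [2.57, 2.57, 3.14, 3.14, 3.14, 3.14].

### API

Orientations are given as a rotation vector (axis times angle).
In Python, from cell import status, read_camera, camera_params, bot, trace gives the robot as it stands.
- The arm moves only by the tool send_rows, never from a script. Its argument "commands" is a list of rows, each an object with "claw": the closure in counts, from 0 (fully open) to 255 (shut); "delta_pos": the shift along the tool's x, y, z in mm, a list of three; "dr": the turn, a rotation vector about the tool's x, y, z in degrees, a list of three. In form: [{"claw": claw, "delta_pos": [tx, ty, tz], "dr": [ax, ay, az]}, ...]. A call has 1 to 12 rows; each row is the pose to reach, as a shift and turn from the pose commanded when the call began, along the tool's axes at that moment; what a row does not reach only later rows make up. A row lasts 1/8 s, in which the tool goes at most 62.5 mm and 10.7 degrees, less where a joint would pass 70% of its speed; a pose out of reach is approached as far as the arm can. A call with a gripper value outside its range is refused whole. The fingers move at their own pace and stop on an object; "grip_force" is the grip in N (left out, the last holds). Time passes only in rows, so rows that repeat a pose let the fingers close. It gives the time, the measured TCP pose, the force and the opening at its end, in the units of the state.
- status.sense(): the state, without advancing time (a new reading comes with each control period).
- read_camera(name): name is "scene" or "side" or "wrist"; returns (picture, depth): 400x640x3 uint8, red, green, blue; 400x640 float32, m along the optical axis (not along the pixel's ray), 0 where there is no reading.
- camera_params(name): a dict with "vfov" (degrees; the focal length in pixels is half the picture's height over the tangent of half this angle, whatever the lens; pixels are square), "cx", "cy" (the principal point, pixels), "dist_coeffs" ([k1, k2, p1, p2, k3] as OpenCV has them; the pictures are not rectified), "view" (4x4, takes a point from world to camera coordinates). Camera axes: x right, y down, z forward; pixel columns grow to the right and rows downward; lengths in m; the calibration is good to about 2 mm. A picture is of the moment at which its call begins: read the wrist's pose just before it. camera_params takes no time and is no camera call; for the wrist camera it gives the pose at the moment of the call.
- bot.hand_in(): hands the job in, once; it reports no verdict.
Trained networks look in the newest picture that a camera, given by its name, has taken for a name from the list of things; names that differ only in an ending like _2 or _b are one class to them, and where a whole thing is asked for, a point or a joint stands for the part that bears it (a point fixed in the world has none). Each returns a list of dicts, best first, with "score" (0 to 1); they miss things now and then, are a little off and sometimes report something else, mostly with a low value. They report only what shows in the picture. A call takes as long as a camera call.
- trace(camera, query): "mask" (400x640 bool, what is visible of it) and "bbox" ([left, top, width, height] in pixels, round what is visible of it).
The state is a dict: "t": time; "joint_positions": joint angles; "joint_velocities": joint speeds; "effort": joint torques, N m; "tcp_pos": TCP position; "eef_rot": TCP orientation; "contact_force": force on the tool from outside, world axes, zero at the start; "moment": the same for the moment, N m; "gripper_width": finger opening in m.
Only numpy, scipy, OpenCV 4.12 (cv2) and the standard library are available. Lean on these libraries where they do the work, as an engineer would, in place of code of your own. Each camera call takes 0.05 s, during which the arm holds its last target. There are 200 camera calls.

### The job

The four loose furniture feet are standing on the wrong boards. Move each one to the board whose fixed dark pattern foot has the same shape and leave it standing upright on the middle of that board's grey pad; use the pad of the one board without a pattern as the parking place on the way, and leave that board empty at the end. Never put a foot down on the bench itself or tip one over, and leave the sanding block where it lies.

Things in the scene. Friction and masses are not known exactly. Their poses are not given: they have to be found in the camera images.
- foot_bun: Loose furniture foot of bare mid-brown wood, about 90 g, standing upright: a big round one, 56 mm diameter, 42 mm tall, its straight sides (full diameter) from 10 to 34 mm above its underside; a steel stud 8 mm thick stands 18 mm up from the middle of its top. Origin: centre of its underside; z up.
- foot_square: Loose furniture foot of bare mid-brown wood, about 90 g, standing upright: a square block, 44 mm by 44 mm and 44 mm tall with a 34 mm square step 6 mm tall on it (50 mm in all); x and y axes square to its sides; a steel stud 8 mm thick stands 18 mm up from the middle of its top. Origin: centre of its underside; z up.
- foot_slim: Loose furniture foot of bare mid-brown wood, about 90 g, standing upright: a slim round one, 30 mm diameter, 60 mm tall; a steel stud 8 mm thick stands 18 mm up from the middle of its top. Origin: centre of its underside; z up.
- foot_oblong: Loose furniture foot of bare mid-brown wood, about 90 g, standing upright: an oblong block, 70 mm long (its x axis), 28 mm wide (its y axis), 48 mm tall; a steel stud 8 mm thick stands 18 mm up from the middle of its top. Origin: centre of its underside; z up.
- board_bun: Fixed white laminate board, 10 mm thick, with a round grey pad, 80 mm diameter, flush in its top. Origin: on the bench directly below the pad's middle (pad surface 10 mm higher). The board reaches from x = -50 to 115 mm and 55 mm to either side (y). Screwed to it, centred at x = 85 mm, a dark wooden pattern foot without stud: big round (56 mm diameter, 42 mm tall).
- board_square: Fixed white laminate board, 10 mm thick, with a round grey pad, 80 mm diameter, flush in its top. Origin: on the bench directly below the pad's middle (pad surface 10 mm higher). The board reaches from x = -50 to 115 mm and 55 mm to either side (y). Screwed to it, centred at x = 85 mm, a dark wooden pattern foot without stud: square block (44 mm by 44 mm, 50 mm tall).
- board_slim: Fixed white laminate board, 10 mm thick, with a round grey pad, 80 mm diameter, flush in its top. Origin: on the bench directly below the pad's middle (pad surface 10 mm higher). The board reaches from x = -50 to 115 mm and 55 mm to either side (y). Screwed to it, centred at x = 85 mm, a dark wooden pattern foot without stud: slim round (30 mm diameter, 60 mm tall).
- board_oblong: Fixed white laminate board, 10 mm thick, with a round grey pad, 80 mm diameter, flush in its top. Origin: on the bench directly below the pad's middle (pad surface 10 mm higher). The board reaches from x = -50 to 115 mm and 55 mm to either side (y). Screwed to it, centred at x = 85 mm, a dark wooden pattern foot without stud: oblong (70 mm along the board's y axis, 28 mm along x, 48 mm tall).
- board_empty: Fixed white laminate board, 10 mm thick, with a round grey pad, 80 mm diameter, flush in its top. Origin: on the bench directly below the pad's middle (pad surface 10 mm higher). The board reaches from x = -50 to 115 mm and 55 mm to either side (y). It carries no pattern foot, and its pad is empty at the start.
- sanding_block: Loose sanding block of cork, 100 mm (x) by 60 mm (y) by 22 mm, with a dark wooden strip 30 mm wide and 6 mm thick along its top, 250 g, lying among the boards. Origin: centre of its underside.

How it is judged:
By the outcome, as a careful person would: the job done as asked, in the order asked, and still so for the second after the job is handed in, with the robot touching nothing.
It also fails if it takes over 144 s, if anything falls off the work surface, if the arm or the gripper's body presses on something with over 40 N, if the wrist force passes 120 N, or if a joint passes its speed limit or range.

## Working session

There is one attempt and no reset: what is moved stays moved. The work goes in short steps, Python scripts to look and compute and a tool call to move; the robot and the scene stay as the last step left them, time stands still between calls to the robot, and variables do not carry over. Pictures are saved under pics/ and viewed, about 12 in all and at most 16, crops included, and the job is handed in when it is done.

Besides the shell and the picture viewer there is one more tool, called after "Request:" in YAML: its name, and indented under it one key for each argument. send_rows: Moves the arm, as the interface text tells. Its arguments: {"type":"object","properties":{"commands":{"type":"array","items":{"type":"object","properties":{"claw":{"type":"number"},"delta_pos":{"type":"array","items":{"type":"number"}},"dr":{"type":"array","items":{"type":"number"}}}}},"grip_force":{"type":"number"}},"required":["commands"]}

```bash
ls; mkdir -p pics
python3 - <<'E'
from cell import status, read_camera, camera_params, bot
import numpy as np, cv2
print(status.sense()); print(bot.hold_point_z)
ims={}
for n in ["scene","side","wrist"]:
    p,d=read_camera(n); c=camera_params(n); print(n,c)
    np.savez(f"{n}0.npz",p=p,d=d,view=c["view"],vfov=c["vfov"],cx=c["cx"],cy=c["cy"],dist=c["dist_coeffs"])
    cv2.imwrite(f"pics/{n}0.png",p[:,:,::-1])
E
```

```text
pics
{'t': 0.0, 'joint_positions': array([-1.12598679e+00,  2.60693540e-01, -1.39366865e-01,  1.17270339e+00,
        8.16020917e-06,  1.57078754e+00]), 'joint_velocities': array([ 0.00168613, -0.00115881, -0.00080347, -0.00117587, -0.00031226,
       -0.00080002]), 'effort': array([ 2.79477672e-04, -4.05679679e+01,  2.53921831e+01,  1.86121836e-02,
        2.05167898e-04,  8.61174215e-06]), 'tcp_pos': array([ 0.22558349, -0.4732427 ,  0.19926081]), 'eef_rot': array([-0.44708526,  1.97697511, -1.97308564]), 'contact_force': array([-0.91780388,  0.29978434, -0.29901578]), 'moment': array([-0.00064297, -0.02533281, -0.04559845]), 'gripper_width': 0.08522606152744967}
0.0187
scene {'vfov': 56.605215616710026, 'cx': 321.27428884305334, 'cy': 196.36312770485011, 'dist_coeffs': array([-0.07329166,  0.        ,  0.        ,  0.        ,  0.        ]), 'view': array([[ 0.54974888,  0.83523578, -0.01254396, -0.29558324],
       [ 0.63913205, -0.43024834, -0.63749242, -0.32534138],
       [-0.5378535 ,  0.3424435 , -0.7703545 ,  0.9925325 ],
       [ 0.        ,  0.        ,  0.        ,  1.  
[... 166 characters left out ...]
  ,  0.        ]), 'view': array([[-0.90790603, -0.4190967 , -0.00803745,  0.51653827],
       [-0.26713619,  0.59327141, -0.75938613,  0.20134478],
       [ 0.32302461, -0.68730415, -0.65059059,  0.50768623],
       [ 0.        ,  0.        ,  0.        ,  1.        ]])}
wrist {'vfov': 65.36129996144531, 'cx': 326.7423341986323, 'cy': 200.95693342791205, 'dist_coeffs': array([-0.06010875,  0.        ,  0.        ,  0.        ,  0.        ]), 'view': array([[ 0.4298991 , -0.90287525, -0.00174694, -0.52352784],
       [-0.86379238, -0.41185159,  0.29024298, -0.03815718],
       [-0.26277268, -0.1232662 , -0.95695139,  0.3807603 ],
       [ 0.        ,  0.        ,  0.        ,  1.        ]])}
```

View pics/scene0.png

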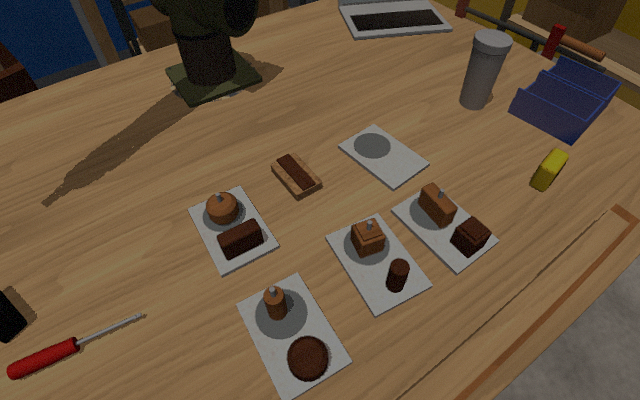

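View pics/side0.png

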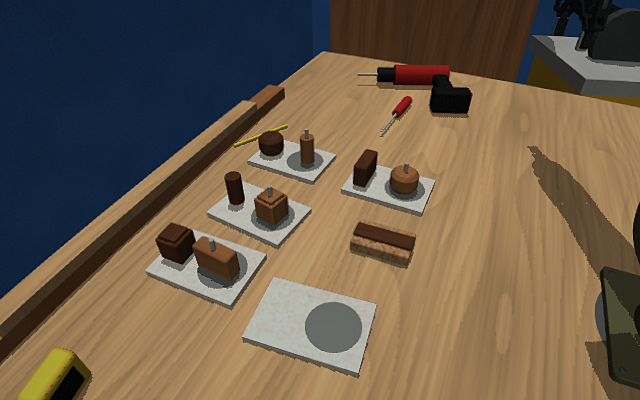

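Scene: the bun is on board_oblong (pad ~222,210), slim on board_bun (~280,310), square on board_slim (~367,240), oblong on board_square (~437,207). The empty board is at (383,155) and the sanding block at (296,175). The side view agrees.

```bash
cat > h.py <<'E'
import numpy as np, cv2
from cell import status, read_camera, camera_params, trace
def K(c):
    f=200/np.tan(np.radians(c["vfov"])/2); return np.array([[f,0,c["cx"]],[0,f,c["cy"]],[0,0,1.]])
def cloud(d,c):
    v,u=np.mgrid[0:400,0:640]
    n=cv2.undistortPoints(np.stack([u,v],-1).reshape(-1,1,2).astype(np.float64),K(c),c["dist_coeffs"]).reshape(400,640,2)
    P=np.dstack([n[...,0]*d,n[...,1]*d,d]); V=c["view"]
    return (P-V[:3,3])@V[:3,:3]
def rect(p,c,x0,x1,y0,y1,z,s=1000):
    # top view on plane z; rows: x decreasing downward, cols: y decreasing to right
    X,Y=np.meshgrid(np.arange(x1,x0,-1/s),np.arange(y1,y0,-1/s),indexing="ij")
    Q=np.dstack([X,Y,np.full_like(X,z)]).reshape(-1,3)
    V=c["view"]
    uv=cv2.projectPoints(Q,cv2.Rodrigues(V[:3,:3])[0],V[:3,3],K(c),c["dist_coeffs"])[0].reshape(X.shape+(2,)).astype(np.float32)
    return cv2.remap(p,uv[...,0],uv[...,1],cv2.INTER_LINEAR)
E
python3 - <<'E'
from h import *
H=dict(foot_bun=.042,foot_square=.050,foot_slim=.060,foot_oblong=.048)
out=[]
for n in ["scene","side"]:
    p,d=read_camera(n); c=camera_params(n); P=cloud(d,c); ok=d>0
    z=P[...,2]; 
    for q in ["board_bun","board_square","board_slim","board_oblong","board_empty","sanding_block",*H]:
        r=trace(n,q)[:3]
        for k in r[:2]:
            m=k["mask"]&ok
            if q in H:
                t=m&(abs(z-.01-H[q])<.005); s=m&(z>.01+H[q]+.008)
                Q=P[t][:,:2]; R=cv2.minAreaRect((Q*1000).astype(np.float32)) if t.sum()>5 else None
                print(n,q,round(k["score"],2),m.sum(),"top",t.sum(),np.round(R,1) if 0 else R,"stud",s.sum(),np.round(np.median(P[s],0)*1000,1) if s.any() else None)
            else:
                t=m&(z>(.007 if q[0]=='b' else .013))&(z<.03); Q=P[t][:,:2]
                R=cv2.minAreaRect((Q*1000).astype(np.float32))
                print(n,q,round(k["score"],2),m.sum(),t.sum(),"zmed",np.round(np.median(z[t])*1000,1),R)
    out.append(rect(p,c,.2,.75,-.4,.4,.01))
np.savez("rect.npz",a=out[0],b=out[1])
cv2.imwrite("pics/rscene.png",out[0][:,:,::-1]);cv2.imwrite("pics/rside.png",out[1][:,:,::-1])
E
```

```text
scene board_bun 0.66 1342 1298 zmed 22.2 ((454.09979248046875, -5.520225524902344), (100.76641845703125, 60.27983856201172), 2.295461654663086)
scene board_bun 0.62 7672 5931 zmed 9.2 ((714.6790161132812, -169.95130920410156), (110.58514404296875, 166.15792846679688), 87.31986999511719)
scene board_square 0.66 3914 2680 zmed 9.3 ((700.4949951171875, 155.42967224121094), (166.21153259277344, 112.04568481445312), 2.196755886077881)
scene board_slim 0.61 4878 4104 zmed 9.1 ((689.507568359375, 10.312110900878906), (111.48121643066406, 165.40969848632812), 83.906982421875)
scene board_oblong 0.98 3889 2731 zmed 9.3 ((490.7193908691406, -163.8032989501953), (109.75530242919922, 167.32568359375), 89.21996307373047)
scene board_empty 0.9 3084 2840 zmed 9.6 ((498.6402282714844, 181.46102905273438), (166.41744995117188, 112.31705474853516), 6.007533073425293)
scene sanding_block 0.69 7567 65 zmed 25.2 ((783.6629028320312, -179.56866455078125), (53.61577224731445, 19.047138214111328), 68.60502624511719)
scene sanding_block 0.64 1401 1216 zmed 22.7 ((453.7972106933594, -5.482341766357422), (101.
[... 2139 characters left out ...]
de foot_bun 0.69 746 top 315 ((463.9165344238281, -161.17288208007812), (45.76554489135742, 51.27136993408203), 88.12562561035156) stud 30 [ 463.3 -162.7   68.2]
side foot_bun 0.61 1942 top 0 None stud 0 None
side foot_square 0.87 948 top 274 ((655.7398681640625, 12.9672269821167), (37.213470458984375, 37.28310775756836), 80.20079040527344) stud 27 [656.6  13.5  75.2]
side foot_slim 0.7 420 top 95 ((676.8558959960938, -172.10189819335938), (27.415468215942383, 28.303556442260742), 22.29439353942871) stud 24 [ 676.5 -172.6   85.3]
side foot_oblong 0.74 1297 top 606 ((673.4819946289062, 156.37319946289062), (26.996557235717773, 69.09312438964844), 84.65612030029297) stud 36 [672.5 156.5  74. ]
```

View pics/rscene.png

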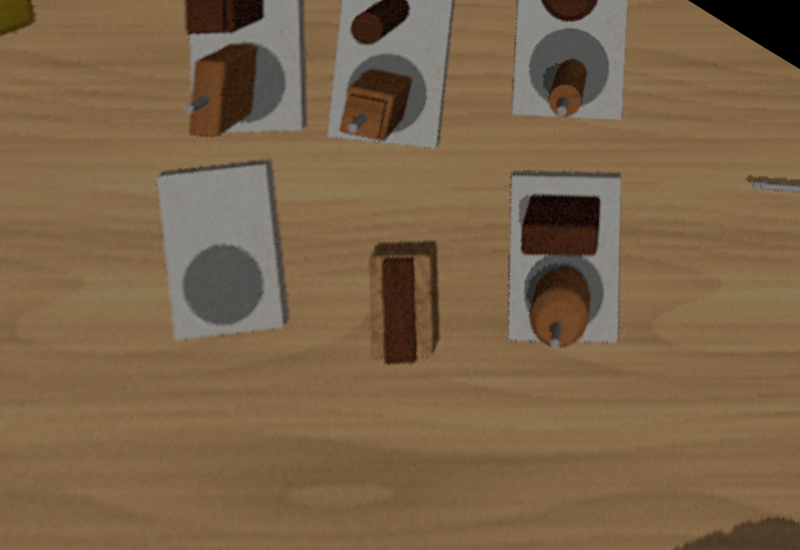

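Boards and feet are well located: both cameras agree to 2–3 mm. My plan is bun→empty, oblong→board_oblong, square→board_square, slim→board_slim, bun→board_bun. All grasps will have the jaws along about world y, clear of the patterns.

```bash
cat >> h.py <<'E'
from scipy.spatial.transform import Rotation as Ro
PAD=dict(bun=(.6824,-.1693,-2.9),square=(.6684,.1540,1.9),slim=(.6576,.0127,-6.1),oblong=(.4584,-.1639,-1.0),empty=(.4667,.1765,6.1))
def plan(x,y,zs,yaw):
    "delta to TCP (x,y) with jaw axis at yaw+90 deg (mod 180), for each z in zs"
    s=status.sense(); R0=Ro.from_rotvec(s["eef_rot"]); best=None
    for k in (90,-90):
        a=np.radians(yaw+k); c,n=np.cos(a),np.sin(a)
        R=Ro.from_matrix(np.array([[n,0,c],[-c,0,n],[0,-1,0]])); r=(R0.inv()*R).as_rotvec(degrees=True)
        if best is None or np.linalg.norm(r)<np.linalg.norm(best): best=r
    print("tcp",np.round(s["tcp_pos"]*1000,1),"F",np.round(s["contact_force"],1),"w",round(s["gripper_width"]*1000,1),"q",np.round(s["joint_positions"],2),"t",round(s["t"],2))
    for z in zs:
        d=R0.inv().apply(np.array([x,y,z])-s["tcp_pos"])*1000
        print("z",z,"delta",np.round(d,1).tolist(),"dr",np.round(best,1).tolist(),"rows",round(max(np.linalg.norm(d)/62.5,np.linalg.norm(best)/10.7),1))
def wristfoot(name,H):
    c=camera_params("wrist"); p,d=read_camera("wrist"); P=cloud(d,c); z=P[...,2]
    k=trace("wrist",name)
    for k in k[:2]:
        m=k["mask"]&(d>0); t=m&(abs(z-.01-H)<.005); s=m&(z>.01+H+.008)
        R=cv2.minAreaRect((P[t][:,:2]*1000).astype(np.float32)) if t.sum()>5 else None
        print(name,round(k["score"],2),"top",t.sum(),R,"stud",np.round(np.median(P[s],0)*1000,1) if s.any() else None)
    return p
E
python3 - <<'E'
from h import *
plan(.4635,-.1632,[.2,.15],-1)
V=camera_params("wrist")["view"]; print(-V[:3,:3].T@V[:3,3])
E
```

```text
tcp [ 225.9 -473.9  200.1] F [0.6 0.5 0.4] w 85.3 q [-1.13  0.26 -0.14  1.17 -0.    1.57] t 1.25
z 0.2 delta [-348.2, 0.1, -178.2] dr [0.0, 26.5, 0.0] rows 6.3
z 0.15 delta [-348.2, 50.1, -178.2] dr [0.0, 26.5, 0.0] rows 6.3
[ 0.29228675 -0.44173146  0.37518131]
```

Request:
send_rows:
  commands:
    - {"claw":0,"delta_pos":[-348.2,0,-178.2],"dr":[0,26.5,0]}
    - {"claw":0,"delta_pos":[-348.2,0,-178.2],"dr":[0,26.5,0]}
    - {"claw":0,"delta_pos":[-348.2,0,-178.2],"dr":[0,26.5,0]}
    - {"claw":0,"delta_pos":[-348.2,0,-178.2],"dr":[0,26.5,0]}
    - {"claw":0,"delta_pos":[-348.2,0,-178.2],"dr":[0,26.5,0]}
    - {"claw":0,"delta_pos":[-348.2,0,-178.2],"dr":[0,26.5,0]}
    - {"claw":0,"delta_pos":[-348.2,0,-178.2],"dr":[0,26.5,0]}
    - {"claw":0,"delta_pos":[-348.2,0,-178.2],"dr":[0,26.5,0]}
    - {"claw":0,"delta_pos":[-348.2,0,-178.2],"dr":[0,26.5,0]}
  grip_force: 40

```text
t: 2.38
tcp_pos: [0.463, -0.1636, 0.2]
eef_rot: [-0.019, -2.212, 2.213]
contact_force: [0.1, -0.1, 0.4]
gripper_width: 0.0856
```

Run:
```python
from h import *
p=wristfoot("foot_bun",.042); cv2.imwrite("pics/w1.png",p[:,:,::-1])
plan(.4635,-.1632,[.09,.012],-1)
```

```text
foot_bun 0.71 top 1677 ((462.9017028808594, -163.4996337890625), (51.59607696533203, 51.660003662109375), 88.2266616821289) stud [ 464.1 -163.5   70.6]
tcp [ 462.8 -164.1  200.1] F [-0.4  0.3 -0. ] w 85.6 q [-0.34  0.2  -0.22  1.15 -0.    2.82] t 2.48
z 0.09 delta [-0.7, 110.1, -1.0] dr [-0.0, -0.1, 0.0] rows 1.8
z 0.012 delta [-0.7, 188.1, -1.0] dr [-0.0, -0.1, 0.0] rows 3.0
```

View pics/w1.png

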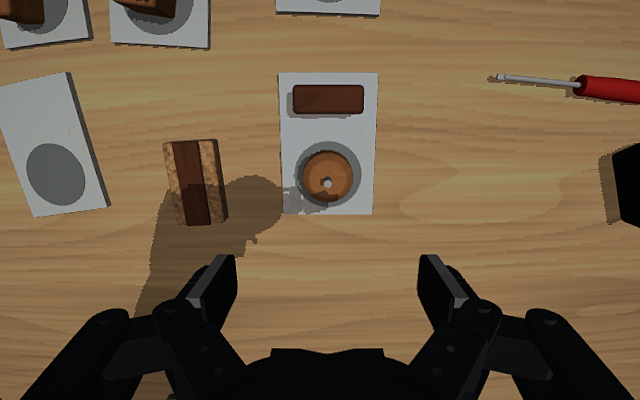

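The wrist view shows the bun at (327,177), with the jaws well aligned and clear of the pattern; position agrees at (463.5, −163.5) mm. q6 is near its limit, so I'll take the half-turned grasp before going down.

Request:
send_rows:
  commands:
    - {"claw":0,"delta_pos":[0,40,0],"dr":[0,-90,0]}
    - {"claw":0,"delta_pos":[0,80,0],"dr":[0,-90,0]}
    - {"claw":0,"delta_pos":[0,80,0],"dr":[0,-90,0]}
    - {"claw":0,"delta_pos":[0,80,0],"dr":[0,-90,0]}
    - {"claw":0,"delta_pos":[0,80,0],"dr":[0,-90,0]}
    - {"claw":0,"delta_pos":[0,80,0],"dr":[0,-90,0]}
    - {"claw":0,"delta_pos":[0,80,0],"dr":[0,-90,0]}
    - {"claw":0,"delta_pos":[0,80,0],"dr":[0,-90,0]}
    - {"claw":0,"delta_pos":[0,80,0],"dr":[0,-90,0]}

```text
t: 3.6
tcp_pos: [0.4628, -0.1644, 0.1202]
eef_rot: [-1.201, 1.222, -1.222]
contact_force: [-0.1, 0.5, 0.0]
gripper_width: 0.0857
```

Request:
send_rows:
  commands:
    - {"claw":0,"delta_pos":[0,0,0],"dr":[0,-90,0]}
    - {"claw":0,"delta_pos":[0,0,0],"dr":[0,-90,0]}
    - {"claw":0,"delta_pos":[0,0,0],"dr":[0,-90,0]}
    - {"claw":0,"delta_pos":[0,0,0],"dr":[0,-90,0]}
    - {"claw":0,"delta_pos":[0,0,0],"dr":[0,-90,0]}
    - {"claw":0,"delta_pos":[0,0,0],"dr":[0,-90,0]}
    - {"claw":0,"delta_pos":[0,0,0],"dr":[0,-90,0]}
    - {"claw":0,"delta_pos":[0,0,0],"dr":[0,-90,0]}
    - {"claw":0,"delta_pos":[0,0,0],"dr":[0,-90,0]}
    - {"claw":0,"delta_pos":[0,0,0],"dr":[0,-90,0]}

```text
t: 4.85
tcp_pos: [0.463, -0.1642, 0.1202]
eef_rot: [-1.571, 0.016, -0.016]
contact_force: [0.6, 1.2, 0.1]
gripper_width: 0.0856
```

Run:
```python
from h import *
plan(.4635,-.1634,[.09,.012],-1)
```

```text
tcp [ 463.  -164.2  120.2] F [0.6 1.2 0.1] w 85.6 q [-0.34  0.25 -0.37  0.95 -0.   -0.32] t 4.85
z 0.09 delta [0.5, 30.2, 0.8] dr [0.0, -0.2, 0.0] rows 0.5
z 0.012 delta [0.5, 108.2, 0.9] dr [0.0, -0.2, 0.0] rows 1.7
```

Request:
send_rows:
  commands:
    - {"claw":0,"delta_pos":[0.5,45,0.9],"dr":[0,0,0]}
    - {"claw":0,"delta_pos":[0.5,85,0.9],"dr":[0,0,0]}
    - {"claw":0,"delta_pos":[0.5,104,0.9],"dr":[0,0,0]}
    - {"claw":0,"delta_pos":[0.5,108,0.9],"dr":[0,0,0]}
    - {"claw":0,"delta_pos":[0.5,108,0.9],"dr":[0,0,0]}
    - {"claw":255,"delta_pos":[0.5,108,0.9],"dr":[0,0,0]}
    - {"claw":255,"delta_pos":[0.5,108,0.9],"dr":[0,0,0]}
    - {"claw":255,"delta_pos":[0.5,108,0.9],"dr":[0,0,0]}
    - {"claw":255,"delta_pos":[0.5,108,0.9],"dr":[0,0,0]}
    - {"claw":255,"delta_pos":[0.5,108,0.9],"dr":[0,0,0]}
    - {"claw":255,"delta_pos":[0.5,108,0.9],"dr":[0,0,0]}

```text
t: 6.22
tcp_pos: [0.4652, -0.1633, 0.0148]
eef_rot: [-1.573, 0.012, -0.016]
contact_force: [-4.5, 0.1, 16.7]
gripper_width: 0.0438
```

Request:
send_rows:
  commands:
    - {"claw":255,"delta_pos":[0,-10,0],"dr":[0,0,0]}
    - {"claw":255,"delta_pos":[0,-40,0],"dr":[0,0,0]}
    - {"claw":255,"delta_pos":[0,-85,0],"dr":[0,0,0]}
    - {"claw":255,"delta_pos":[0,-120,0],"dr":[0,0,0]}
    - {"claw":255,"delta_pos":[0,-130,0],"dr":[0,0,0]}
    - {"claw":255,"delta_pos":[0,-130,0],"dr":[0,0,0]}

```text
t: 6.98
tcp_pos: [0.4643, -0.1624, 0.1423]
eef_rot: [-1.571, 0.013, -0.015]
contact_force: [-0.6, 0.3, -0.6]
gripper_width: 0.0004
```

Run:
```python
from h import *
x,y,a=PAD["empty"]
plan(x,y,[.142,.0125],a)
```

```text
tcp [ 464.3 -162.4  142.3] F [-0.6  0.3 -0.6] w 0.4 q [-0.34  0.24 -0.33  1.01  0.   -0.32] t 6.97
z 0.142 delta [-3.6, 0.2, 338.9] dr [0.0, -7.1, 0.1] rows 5.4
z 0.0125 delta [-3.7, 129.7, 338.9] dr [0.0, -7.1, 0.1] rows 5.8
```

The grip slipped: the jaws shut to 0. I'll look.

Run:
```python
from h import *
c=camera_params("wrist"); p,d=read_camera("wrist")
a=p[:, :, ::-1]
c2=camera_params("side"); p2,_=read_camera("side"); b=cv2.resize(p2[120:260,300:500,::-1],(560,392))
cv2.imwrite("pics/w2.png",np.vstack([cv2.resize(a,(480,300)),cv2.resize(b,(480,300))]))
wristfoot("foot_bun",.042)
```

```text
foot_bun 0.97 top 2434 ((461.79345703125, -163.118896484375), (52.65430450439453, 51.87443923950195), 0.05548623204231262) stud [ 460.8 -162.9   70.8]
foot_bun 0.43 top 0 None stud None
```

View pics/w2.png

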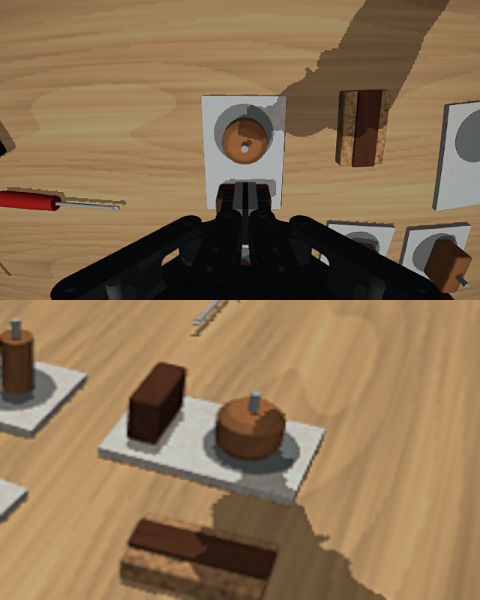

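The bun still stands, shifted about 2 mm, on its pad. The force was upward, so the pads probably sat too high, on its rounded shoulder. I'll measure the real fingertip height at a 58 mm opening.

Request:
send_rows:
  commands:
    - {"claw":82,"delta_pos":[0,0,0],"dr":[0,0,0]}
    - {"claw":82,"delta_pos":[0,0,0],"dr":[0,0,0]}
    - {"claw":82,"delta_pos":[0,0,0],"dr":[0,0,0]}
    - {"claw":82,"delta_pos":[0,0,0],"dr":[0,0,0]}
    - {"claw":82,"delta_pos":[0,0,0],"dr":[0,0,0]}

```text
t: 7.8
tcp_pos: [0.4641, -0.1623, 0.1422]
eef_rot: [-1.571, 0.014, -0.014]
contact_force: [0.4, 0.6, 0.1]
gripper_width: 0.0578
```

Run:
```python
from h import *
s=status.sense(); T=s["tcp_pos"]; print(T,s["gripper_width"])
ims=[]
for n in ["scene","side","wrist"]:
    c=camera_params(n); p,d=read_camera(n); P=cloud(d,c)-T
    m=(d>0)&(abs(P[...,0])<.03)&(abs(P[...,1])<.075)&(P[...,2]<.1)&(P[...,2]>-.045)
    Q=P[m]*1000; print(n,m.sum())
    for lo,hi in [(-70,-25),(-25,25),(25,70)]:
        q=Q[(Q[:,1]>lo)&(Q[:,1]<hi)]
        if len(q)>5: print(lo,len(q),"z pct",np.percentile(q[:,2],[0,1,5,20]).round(1),"x",np.percentile(q[:,0],[1,50,99]).round(1),"y",np.percentile(q[q[:,2]<np.percentile(q[:,2],20)][:,1],[0,50,100]).round(1))
    if n!="wrist":
        V=c["view"]; uv=cv2.projectPoints(T[None],cv2.Rodrigues(V[:3,:3])[0],V[:3,3],K(c),c["dist_coeffs"])[0].ravel()
        print(uv); u,v=uv.astype(int)
        q=np.ascontiguousarray(p[:,:,::-1]); cv2.circle(q,(u,v),1,(0,255,0),-1)
        ims.append(cv2.resize(q[max(v-70,0):v+30,max(0,u-70):u+70],(560,400))[:290] if 0 else cv2.resize(q[max(v-70,0):v+30,max(0,u-70):u+70],(420,300)))
cv2.imwrite("pics/f.png",np.vstack(ims))
```

```text
[ 0.46411301 -0.16234     0.14216661] 0.057753843313376706
scene 1149
-70 582 z pct [36.6 39.3 45.8 62.1] x [-12.5   8.3  13.6] y [-41.6 -34.5 -28.3]
-25 12 z pct [94.9 95.  95.3 96.2] x [12.6 15.1 16.9] y [-24.8 -23.8 -22.6]
25 555 z pct [36.1 38.6 43.3 59. ] x [-11.3   8.8  15.7] y [29.3 33.2 43.7]
[207.83325732 164.78604249]
side 662
-70 160 z pct [36.6 37.5 40.  47.8] x [-14.3  -8.3   2.7] y [-36.6 -30.7 -27.9]
-25 7 z pct [95.9 96.  96.  96.3] x [-15.8 -14.3 -11.2] y [-24.2 -23.6 -23. ]
25 495 z pct [37.4 38.3 41.7 52.9] x [-12.5  -1.5  12.2] y [27.9 35.1 41.4]
[410.74028427 130.55530167]
wrist 15514
-70 7748 z pct [36.8 41.4 49.4 69.2] x [-14.9  -8.3   9.7] y [-42.4 -28.9 -28. ]
-25 45 z pct [96.8 97.1 97.5 98.7] x [-18.  -17.1 -16.1] y [-24.9 -22.6  24.3]
25 7721 z pct [37.2 41.1 48.9 69.2] x [-13.3  -6.7  11.3] y [28.8 29.8 43.1]
```

View pics/f.png

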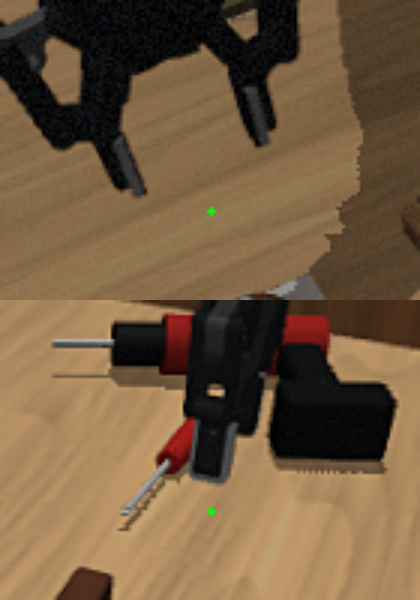

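Useful: the image and depth from three cameras put the real fingertips about 37 mm above the reported TCP at a 58 mm opening, so the first grip was on the bun's shoulder. I'll plan by fingertip height instead.

```bash
cat >> h.py <<'E'
def off(w):  # measured tip height above reported TCP at opening w (mm)
    s=-.103+w/2/57; return 32.8+57*(.9947-np.sqrt(1-s*s))
def goto(x,y,tips,w,yaw): # tips: fingertip heights (mm) when closed to w
    plan(x,y,[(t-off(w))/1000 for t in tips],yaw)
E
python3 - <<'E'
from h import *
print([off(w) for w in (0,28,44,56,58,85)])
goto(.4617,-.1630,[60,16],56,-1)
E
```

```text
[np.float64(32.801062707255), np.float64(33.08053247013381), np.float64(34.827475097681926), np.float64(36.96879036543642), np.float64(37.40136116103297), np.float64(45.82506680818612)]
tcp [ 464.1 -162.4  142.2] F [0.3 0.1 0.1] w 57.6 q [-0.34  0.24 -0.33  1.01  0.   -0.32] t 7.95
z 0.02303120963456358 delta [-2.4, 119.1, -0.7] dr [0.0, -0.0, 0.0] rows 1.9
z -0.02096879036543642 delta [-2.4, 163.1, -0.7] dr [0.0, -0.0, 0.0] rows 2.6
```

Request:
send_rows:
  commands:
    - {"claw":0,"delta_pos":[-2.4,0,-0.7],"dr":[0,0,0]}
    - {"claw":0,"delta_pos":[-2.4,20,-0.7],"dr":[0,0,0]}
    - {"claw":0,"delta_pos":[-2.4,40,-0.7],"dr":[0,0,0]}
    - {"claw":0,"delta_pos":[-2.4,70,-0.7],"dr":[0,0,0]}
    - {"claw":0,"delta_pos":[-2.4,100,-0.7],"dr":[0,0,0]}
    - {"claw":0,"delta_pos":[-2.4,125,-0.7],"dr":[0,0,0]}
    - {"claw":0,"delta_pos":[-2.4,145,-0.7],"dr":[0,0,0]}
    - {"claw":0,"delta_pos":[-2.4,158,-0.7],"dr":[0,0,0]}
    - {"claw":0,"delta_pos":[-2.4,162,-0.7],"dr":[0,0,0]}
    - {"claw":0,"delta_pos":[-2.4,162,-0.7],"dr":[0,0,0]}

```text
t: 9.2
tcp_pos: [0.4619, -0.1631, -0.0196]
eef_rot: [-1.571, 0.014, -0.014]
contact_force: [-1.1, -0.2, 1.2]
gripper_width: 0.0855
```

Request:
send_rows:
  commands:
    - {"claw":255,"delta_pos":[0,0,0],"dr":[0,0,0]}
    - {"claw":255,"delta_pos":[0,0,0],"dr":[0,0,0]}
    - {"claw":255,"delta_pos":[0,0,0],"dr":[0,0,0]}
    - {"claw":255,"delta_pos":[0,0,0],"dr":[0,0,0]}
    - {"claw":255,"delta_pos":[0,0,0],"dr":[0,0,0]}
    - {"claw":255,"delta_pos":[0,0,0],"dr":[0,0,0]}
    - {"claw":255,"delta_pos":[0,0,0],"dr":[0,0,0]}
    - {"claw":255,"delta_pos":[0,0,0],"dr":[0,0,0]}

```text
t: 10.2
tcp_pos: [0.4624, -0.1632, -0.0189]
eef_rot: [-1.571, 0.013, -0.015]
contact_force: [-1.0, -0.1, 5.9]
gripper_width: 0.0547
```

Gripped at 55 mm. I'll lift gently and check it holds.

Request:
send_rows:
  commands:
    - {"claw":255,"delta_pos":[0,-5,0],"dr":[0,0,0]}
    - {"claw":255,"delta_pos":[0,-15,0],"dr":[0,0,0]}
    - {"claw":255,"delta_pos":[0,-40,0],"dr":[0,0,0]}
    - {"claw":255,"delta_pos":[0,-75,0],"dr":[0,0,0]}
    - {"claw":255,"delta_pos":[0,-105,0],"dr":[0,0,0]}
    - {"claw":255,"delta_pos":[0,-120,0],"dr":[0,0,0]}
    - {"claw":255,"delta_pos":[0,-120,0],"dr":[0,0,0]}

```text
t: 11.08
tcp_pos: [0.4628, -0.1634, 0.1017]
eef_rot: [-1.572, 0.011, -0.017]
contact_force: [-0.2, 0.1, -0.0]
gripper_width: 0.0544
```

```bash
cat >> h.py <<'E'
def held(name,H):
    "pose of a held foot rel. to TCP in world axes, from scene, side and wrist"
    for n in ["scene","side","wrist"]:
        c=camera_params(n); p,d=read_camera(n); T=status.sense()["tcp_pos"]; P=cloud(d,c)
        for k in trace(n,name)[:1]:
            m=k["mask"]&(d>0); Q=P[m]
            print(n,round(k["score"],2),m.sum(),"median",np.round(np.median(Q,0)*1000,1),"rel z 2/98%",np.round((np.percentile(Q[:,2],[2,98])-T[2])*1000,1))
E
python3 - <<'E'
from h import *
held("foot_bun",.042)
x,y,a=PAD["empty"]
plan(x,y,[.1,-.018],a)
E
```

```text
scene 0.77 1162 median [ 477.8 -164.3  167.5] rel z 2/98% [32.4 86.9]
side 0.56 363 median [ 446.  -148.2  158.4] rel z 2/98% [36.5 72.5]
wrist 0.63 14030 median [ 451.5 -162.2  170.5] rel z 2/98% [45.7 89.9]
tcp [ 460.9 -162.7   99.2] F [ 1.   0.  -0.5] w 54.6 q [-0.34  0.27 -0.41  0.9   0.   -0.32] t 11.38
z 0.1 delta [-0.2, -0.6, 339.3] dr [-0.0, -7.1, -0.1] rows 5.4
z -0.018 delta [0.0, 117.4, 339.2] dr [-0.0, -7.1, -0.1] rows 5.7
```

The bun is held (stud top 88 mm above TCP, no slip). Next I travel to the empty board.

Request:
send_rows:
  commands:
    - {"claw":255,"delta_pos":[0,-0.6,30],"dr":[0,-2,0]}
    - {"claw":255,"delta_pos":[0,-0.6,80],"dr":[0,-4,0]}
    - {"claw":255,"delta_pos":[0,-0.6,140],"dr":[0,-7.1,0]}
    - {"claw":255,"delta_pos":[0,-0.6,200],"dr":[0,-7.1,0]}
    - {"claw":255,"delta_pos":[0,-0.6,260],"dr":[0,-7.1,0]}
    - {"claw":255,"delta_pos":[0,-0.6,310],"dr":[0,-7.1,0]}
    - {"claw":255,"delta_pos":[0,-0.6,335],"dr":[0,-7.1,0]}
    - {"claw":255,"delta_pos":[0,20,339.2],"dr":[0,-7.1,0]}
    - {"claw":255,"delta_pos":[0,60,339.2],"dr":[0,-7.1,0]}
    - {"claw":255,"delta_pos":[0,85,339.2],"dr":[0,-7.1,0]}
    - {"claw":255,"delta_pos":[0,90,339.2],"dr":[0,-7.1,0]}
    - {"claw":255,"delta_pos":[0,90,339.2],"dr":[0,-7.1,0]}

```text
t: 12.88
tcp_pos: [0.4676, 0.1761, 0.0101]
eef_rot: [-1.569, -0.083, 0.084]
contact_force: [0.4, 0.5, -0.4]
gripper_width: 0.0544
```

Run:
```python
from h import *
x,y,a=PAD["empty"]
plan(x,y,[.05,-.018],a)
```

```text
tcp [467.6 176.1  10.1] F [ 0.4  0.5 -0.4] w 54.4 q [ 0.36  0.38 -0.51  0.68  0.    0.25] t 12.88
z 0.05 delta [-0.9, -39.9, 0.5] dr [0.0, -0.0, -0.0] rows 0.6
z -0.018 delta [-0.9, 28.1, 0.5] dr [0.0, -0.0, -0.0] rows 0.4
```

Request:
send_rows:
  commands:
    - {"claw":255,"delta_pos":[-0.9,12,0.5],"dr":[0,0,0]}
    - {"claw":255,"delta_pos":[-0.9,22,0.5],"dr":[0,0,0]}
    - {"claw":255,"delta_pos":[-0.9,26.5,0.5],"dr":[0,0,0]}
    - {"claw":255,"delta_pos":[-0.9,28.5,0.5],"dr":[0,0,0]}
    - {"claw":255,"delta_pos":[-0.9,28.5,0.5],"dr":[0,0,0]}
    - {"claw":255,"delta_pos":[-0.9,28.5,0.5],"dr":[0,0,0]}

```text
t: 13.62
tcp_pos: [0.467, 0.1767, -0.0182]
eef_rot: [-1.569, -0.084, 0.083]
contact_force: [0.1, -0.3, -0.4]
gripper_width: 0.0544
```

Request:
send_rows:
  commands:
    - {"claw":255,"delta_pos":[0,0.7,0],"dr":[0,0,0]}
    - {"claw":255,"delta_pos":[0,1.2,0],"dr":[0,0,0]}
    - {"claw":255,"delta_pos":[0,1.2,0],"dr":[0,0,0]}

```text
t: 14.0
tcp_pos: [0.467, 0.1767, -0.0189]
eef_rot: [-1.569, -0.084, 0.083]
contact_force: [-2.0, -1.1, 5.3]
gripper_width: 0.0547
```

Contact at 5 N, so it has landed. Releasing and rising.

Request:
send_rows:
  commands:
    - {"claw":0,"delta_pos":[0,0.5,0],"dr":[0,0,0]}
    - {"claw":0,"delta_pos":[0,0.5,0],"dr":[0,0,0]}
    - {"claw":0,"delta_pos":[0,0.5,0],"dr":[0,0,0]}
    - {"claw":0,"delta_pos":[0,0.5,0],"dr":[0,0,0]}
    - {"claw":0,"delta_pos":[0,0.5,0],"dr":[0,0,0]}
    - {"claw":0,"delta_pos":[0,-20,0],"dr":[0,0,0]}
    - {"claw":0,"delta_pos":[0,-60,0],"dr":[0,0,0]}
    - {"claw":0,"delta_pos":[0,-105,0],"dr":[0,0,0]}
    - {"claw":0,"delta_pos":[0,-140,0],"dr":[0,0,0]}
    - {"claw":0,"delta_pos":[0,-150,0],"dr":[0,0,0]}
    - {"claw":0,"delta_pos":[0,-150,0],"dr":[0,0,0]}

```text
t: 15.38
tcp_pos: [0.4669, 0.1766, 0.1304]
eef_rot: [-1.569, -0.084, 0.083]
contact_force: [0.3, 0.0, 0.0]
gripper_width: 0.0854
```

Run:
```python
from h import *
wristfoot("foot_bun",.042)
wristfoot("foot_oblong",.048)
plan(.6735,.1563,[.13,.0],-4.5)
```

```text
foot_bun 0.63 top 2582 ((466.6940002441406, 176.93914794921875), (52.609840393066406, 51.602317810058594), 24.173357009887695) stud [465.8 176.8  70.7]
foot_oblong 0.69 top 0 None stud [456.  169.3 234.7]
foot_oblong 0.58 top 0 None stud [455.9 174.9 235.9]
tcp [465.5 176.1 128.8] F [-0.   0.3 -0.1] w 85.4 q [ 0.36  0.26 -0.33  0.98  0.    0.26] t 15.57
z 0.13 delta [204.8, -1.8, -41.8] dr [0.1, 10.6, -0.2] rows 3.3
z 0.0 delta [205.2, 128.2, -41.7] dr [0.1, 10.6, -0.2] rows 3.9
```

The bun stands at (466.5, 176.9), centred on the empty pad. The oblong is next.

Request:
send_rows:
  commands:
    - {"claw":0,"delta_pos":[40,-1.8,-8],"dr":[0,3,0]}
    - {"claw":0,"delta_pos":[95,-1.8,-20],"dr":[0,6,0]}
    - {"claw":0,"delta_pos":[150,-1.8,-30],"dr":[0,10.6,0]}
    - {"claw":0,"delta_pos":[190,-1.8,-40],"dr":[0,10.6,0]}
    - {"claw":0,"delta_pos":[204.8,-1.8,-41.8],"dr":[0,10.6,0]}
    - {"claw":0,"delta_pos":[204.8,-1.8,-41.8],"dr":[0,10.6,0]}
    - {"claw":0,"delta_pos":[204.8,-1.8,-41.8],"dr":[0,10.6,0]}

```text
t: 16.45
tcp_pos: [0.6734, 0.1566, 0.1312]
eef_rot: [-1.57, 0.064, -0.06]
contact_force: [0.8, 0.7, -0.5]
gripper_width: 0.0854
```

Run:
```python
from h import *
wristfoot("foot_oblong",.048)
wristfoot("foot_square",.050)
goto(.6735,.1563,[70,17],28,-4.5)
```

```text
foot_oblong 0.82 top 2398 ((672.8792114257812, 157.43833923339844), (27.43091583251953, 67.96171569824219), 84.73038482666016) stud [672.1 157.2  76.8]
foot_square 0.68 top 1736 ((657.9197387695312, 13.117145538330078), (41.603759765625, 42.12067794799805), 77.5433578491211) stud [657.5  14.5  78.3]
foot_square 0.6 top 2433 ((673.2264404296875, 157.0973663330078), (27.93680191040039, 68.6097183227539), 84.87627410888672) stud [672.1 157.2  76.8]
tcp [674.  156.9 132.5] F [-0.4  0.3 -0.8] w 85.0 q [0.23 0.58 0.2  1.19 0.   0.31] t 16.65
z 0.03691946752986619 delta [-0.4, 95.6, -0.6] dr [0.0, 0.0, -0.0] rows 1.5
z -0.016080532470133812 delta [-0.4, 148.6, -0.6] dr [0.0, 0.0, -0.0] rows 2.4
```

Request:
send_rows:
  commands:
    - {"claw":0,"delta_pos":[-1,30,0.2],"dr":[0,0.7,0]}
    - {"claw":0,"delta_pos":[-1,70,0.2],"dr":[0,0.7,0]}
    - {"claw":0,"delta_pos":[-1,110,0.2],"dr":[0,0.7,0]}
    - {"claw":0,"delta_pos":[-1,138,0.2],"dr":[0,0.7,0]}
    - {"claw":0,"delta_pos":[-1,148,0.2],"dr":[0,0.7,0]}
    - {"claw":0,"delta_pos":[-1,148,0.2],"dr":[0,0.7,0]}
    - {"claw":255,"delta_pos":[-1,148,0.2],"dr":[0,0.7,0]}
    - {"claw":255,"delta_pos":[-1,148,0.2],"dr":[0,0.7,0]}
    - {"claw":255,"delta_pos":[-1,148,0.2],"dr":[0,0.7,0]}
    - {"claw":255,"delta_pos":[-1,148,0.2],"dr":[0,0.7,0]}
    - {"claw":255,"delta_pos":[-1,148,0.2],"dr":[0,0.7,0]}
    - {"claw":255,"delta_pos":[-1,148,0.2],"dr":[0,0.7,0]}

```text
t: 18.15
tcp_pos: [0.6746, 0.1572, -0.0149]
eef_rot: [-1.569, 0.07, -0.073]
contact_force: [0.4, 0.3, 5.1]
gripper_width: 0.0276
```

Request:
send_rows:
  commands:
    - {"claw":255,"delta_pos":[0,0,0],"dr":[0,0,0]}
    - {"claw":255,"delta_pos":[0,0,0],"dr":[0,0,0]}
    - {"claw":255,"delta_pos":[0,0,0],"dr":[0,0,0]}
    - {"claw":255,"delta_pos":[0,0,0],"dr":[0,0,0]}

```text
t: 18.65
tcp_pos: [0.6745, 0.1571, -0.0149]
eef_rot: [-1.569, 0.07, -0.073]
contact_force: [-1.0, 0.5, 6.2]
gripper_width: 0.0274
```

Request:
send_rows:
  commands:
    - {"claw":255,"delta_pos":[0,-5,0],"dr":[0,0,0]}
    - {"claw":255,"delta_pos":[0,-15,0],"dr":[0,0,0]}
    - {"claw":255,"delta_pos":[0,-40,0],"dr":[0,0,0]}
    - {"claw":255,"delta_pos":[0,-75,0],"dr":[0,0,0]}
    - {"claw":255,"delta_pos":[0,-105,0],"dr":[0,0,0]}
    - {"claw":255,"delta_pos":[0,-120,0],"dr":[0,0,0]}
    - {"claw":255,"delta_pos":[0,-120,0],"dr":[0,0,0]}

```text
t: 19.52
tcp_pos: [0.6746, 0.1572, 0.1053]
eef_rot: [-1.569, 0.07, -0.073]
contact_force: [-0.1, 0.8, -0.4]
gripper_width: 0.0274
```

Run:
```python
from h import *
held("foot_oblong",.048)
x,y,a=PAD["oblong"]
plan(x+.0012,y,[.105,.015],a)
```

```text
scene 0.64 847 median [697.3 146.7 164.7] rel z 2/98% [29.3 74.8]
side 0.6 2292 median [ 726.9 -154.1   11. ] rel z 2/98% [-100.   -49.3]
wrist 0.69 11228 median [655.9 158.6 176.2] rel z 2/98% [36.1 91.9]
tcp [672.8 156.8 102.6] F [ 0.2 -0.6 -1.5] w 27.4 q [ 0.23  0.6   0.15  1.13 -0.    0.32] t 19.82
z 0.105 delta [-183.2, -1.6, -338.7] dr [0.0, -4.2, -0.1] rows 6.2
z 0.015 delta [-183.0, 88.4, -338.6] dr [0.0, -4.2, -0.1] rows 6.3
```

Held (stud top about 90 mm above TCP, unchanged). I'll move to board_oblong, counting the lowering in command space because the pose readings jitter by 1–2 mm.

Request:
send_rows:
  commands:
    - {"claw":255,"delta_pos":[-15,0,-28],"dr":[0,-2,0]}
    - {"claw":255,"delta_pos":[-40,0,-75],"dr":[0,-4.2,0]}
    - {"claw":255,"delta_pos":[-68,0,-127],"dr":[0,-4.2,0]}
    - {"claw":255,"delta_pos":[-96,0,-180],"dr":[0,-4.2,0]}
    - {"claw":255,"delta_pos":[-124,0,-232],"dr":[0,-4.2,0]}
    - {"claw":255,"delta_pos":[-152,0,-284],"dr":[0,-4.2,0]}
    - {"claw":255,"delta_pos":[-175,0,-325],"dr":[0,-4.2,0]}
    - {"claw":255,"delta_pos":[-183.6,0,-338.8],"dr":[0,-4.2,0]}
    - {"claw":255,"delta_pos":[-183.6,25,-338.8],"dr":[0,-4.2,0]}
    - {"claw":255,"delta_pos":[-183.6,60,-338.8],"dr":[0,-4.2,0]}
    - {"claw":255,"delta_pos":[-183.6,80,-338.8],"dr":[0,-4.2,0]}
    - {"claw":255,"delta_pos":[-183.6,80,-338.8],"dr":[0,-4.2,0]}

```text
t: 21.32
tcp_pos: [0.4589, -0.1626, 0.0226]
eef_rot: [-1.569, 0.016, -0.01]
contact_force: [0.2, -0.1, -0.8]
gripper_width: 0.0274
```

Run:
```python
from h import *
for n in ["scene","side"]:
    c=camera_params(n); p,d=read_camera(n); P=cloud(d,c)
    # held foot top face: wood-coloured points between 48+10.. around; print stud/top estimate
    for k in trace(n,"foot_oblong")[:2]:
        Q=P[k["mask"]&(d>0)]*1000; print(n,round(k["score"],2),len(Q),np.round(np.percentile(Q,[2,50,98],axis=0),1).tolist())
x,y,a=PAD["oblong"]
plan(x+.001,y,[.025,-.0148],a)
```

```text
scene 0.77 696 [[441.1, -176.5, 50.5], [486.4, -163.1, 92.9], [493.3, -149.7, 111.9]]
side 0.72 631 [[425.7, -172.7, 54.7], [444.4, -151.4, 80.7], [494.8, -148.7, 99.3]]
tcp [ 461.4 -163.9   25.2] F [1.1 0.2 0.2] w 27.4 q [-0.34  0.35 -0.52  0.7   0.   -0.32] t 21.52
z 0.025 delta [-2.0, 0.2, -0.1] dr [0.0, 0.0, 0.1] rows 0.0
z -0.0148 delta [-2.1, 40.0, -0.1] dr [0.0, 0.0, 0.1] rows 0.6
```

Request:
send_rows:
  commands:
    - {"claw":255,"delta_pos":[-1,15,-0.7],"dr":[0,0,0]}
    - {"claw":255,"delta_pos":[-1,30,-0.7],"dr":[0,0,0]}
    - {"claw":255,"delta_pos":[-1,37,-0.7],"dr":[0,0,0]}
    - {"claw":255,"delta_pos":[-1,39.3,-0.7],"dr":[0,0,0]}
    - {"claw":255,"delta_pos":[-1,39.8,-0.7],"dr":[0,0,0]}
    - {"claw":255,"delta_pos":[-1,39.8,-0.7],"dr":[0,0,0]}

```text
t: 22.28
tcp_pos: [0.4596, -0.1645, -0.0149]
eef_rot: [-1.571, 0.013, -0.015]
contact_force: [-0.8, 0.7, 3.9]
gripper_width: 0.0273
```

Contact at 4 N. Release and rise.

Request:
send_rows:
  commands:
    - {"claw":0,"delta_pos":[0,0,0],"dr":[0,0,0]}
    - {"claw":0,"delta_pos":[0,0,0],"dr":[0,0,0]}
    - {"claw":0,"delta_pos":[0,0,0],"dr":[0,0,0]}
    - {"claw":0,"delta_pos":[0,0,0],"dr":[0,0,0]}
    - {"claw":0,"delta_pos":[0,0,0],"dr":[0,0,0]}
    - {"claw":0,"delta_pos":[0,-20,0],"dr":[0,0,0]}
    - {"claw":0,"delta_pos":[0,-60,0],"dr":[0,0,0]}
    - {"claw":0,"delta_pos":[0,-105,0],"dr":[0,0,0]}
    - {"claw":0,"delta_pos":[0,-135,0],"dr":[0,0,0]}
    - {"claw":0,"delta_pos":[0,-145,0],"dr":[0,0,0]}
    - {"claw":0,"delta_pos":[0,-145,0],"dr":[0,0,0]}

```text
t: 23.65
tcp_pos: [0.4592, -0.1644, 0.1293]
eef_rot: [-1.571, 0.014, -0.014]
contact_force: [0.7, -0.2, -0.8]
gripper_width: 0.0855
```

Run:
```python
from h import *
wristfoot("foot_oblong",.048)
plan(.6578,.0130,[.13],-12.5)
```

```text
foot_oblong 0.92 top 2486 ((458.1983337402344, -164.3777313232422), (27.979570388793945, 67.90897369384766), 89.20142364501953) stud [ 457.2 -164.6   76.6]
tcp [ 458.1 -164.   128. ] F [-0.4 -0.2  0.9] w 85.4 q [-0.34  0.24 -0.36  0.97 -0.   -0.33] t 23.75
z 0.13 delta [196.5, -2.3, 180.6] dr [-0.0, 11.5, -0.1] rows 4.3
```

The oblong is within 1 mm of its pad centre. Square next.

Request:
send_rows:
  commands:
    - {"claw":0,"delta_pos":[40,-2,37],"dr":[0,3,0]}
    - {"claw":0,"delta_pos":[80,-2,74],"dr":[0,6,0]}
    - {"claw":0,"delta_pos":[120,-2,110],"dr":[0,9,0]}
    - {"claw":0,"delta_pos":[160,-2,147],"dr":[0,11.5,0]}
    - {"claw":0,"delta_pos":[187,-2,172],"dr":[0,11.5,0]}
    - {"claw":0,"delta_pos":[196.5,-2,180.6],"dr":[0,11.5,0]}
    - {"claw":0,"delta_pos":[196.5,-2,180.6],"dr":[0,11.5,0]}
    - {"claw":0,"delta_pos":[196.5,-2,180.6],"dr":[0,11.5,0]}

```text
t: 24.75
tcp_pos: [0.6574, 0.0116, 0.1309]
eef_rot: [-1.565, 0.174, -0.171]
contact_force: [-0.5, 0.5, 0.1]
gripper_width: 0.0855
```

Run:
```python
from h import *
wristfoot("foot_square",.050)
wristfoot("foot_slim",.060)
goto(.6578,.0130,[17],44,-12.5)
```

```text
foot_square 0.59 top 2807 ((524.0783081054688, -164.67941284179688), (70.18130493164062, 68.404541015625), 89.0837631225586) stud None
foot_slim 0.69 top 752 ((677.3632202148438, -171.62786865234375), (28.30790901184082, 29.385103225708008), 13.741510391235352) stud [ 677.  -170.    86.4]
tcp [658.2  11.7 131.8] F [1.1 0.6 0.1] w 85.8 q [ 0.02  0.52  0.09  1.14 -0.    0.24] t 24.95
z -0.017827475097681927 delta [-0.7, 149.6, 1.2] dr [0.0, -0.1, 0.0] rows 2.4
```

Run:
```python
from h import *
c=camera_params("wrist"); p,d=read_camera("wrist"); P=cloud(d,c)*1000
near=(d>0)&(np.hypot(P[...,0]-657.6,P[...,1]-13)<36)
for lo,hi in [(57,66),(50,57),(69,85)]:
    t=near&(P[...,2]>lo)&(P[...,2]<hi); Q=P[t]
    print(lo,t.sum(),cv2.minAreaRect(Q[:,:2].astype(np.float32)) if len(Q)>5 else None, np.median(Q,0).round(1))
plan(.6577,.0131,[-.0178],-12.5)
```

```text
57 1516 ((657.783935546875, 12.109661102294922), (33.668270111083984, 34.558868408203125), 78.1044921875) [655.5  13.1  61.1]
50 915 ((657.2776489257812, 12.39329719543457), (44.035823822021484, 43.3818473815918), 77.50263214111328) [646.2  14.5  54.7]
69 121 ((657.6196899414062, 12.270781517028809), (7.87355375289917, 7.726446151733398), 49.510528564453125) [656.6  12.4  78.8]
tcp [658.4  11.9 131.8] F [-0.5  0.4  0.3] w 85.2 q [ 0.02  0.52  0.09  1.14 -0.    0.24] t 25.0
z -0.0178 delta [-1.0, 149.6, 1.0] dr [-0.0, -0.1, 0.0] rows 2.4
```

Request:
send_rows:
  commands:
    - {"claw":0,"delta_pos":[-1,30,0.5],"dr":[0,0,0]}
    - {"claw":0,"delta_pos":[-1,70,0.5],"dr":[0,0,0]}
    - {"claw":0,"delta_pos":[-1,110,0.5],"dr":[0,0,0]}
    - {"claw":0,"delta_pos":[-1,138,0.5],"dr":[0,0,0]}
    - {"claw":0,"delta_pos":[-1,149,0.5],"dr":[0,0,0]}
    - {"claw":0,"delta_pos":[-1,149,0.5],"dr":[0,0,0]}
    - {"claw":255,"delta_pos":[-1,149,0.5],"dr":[0,0,0]}
    - {"claw":255,"delta_pos":[-1,149,0.5],"dr":[0,0,0]}
    - {"claw":255,"delta_pos":[-1,149,0.5],"dr":[0,0,0]}
    - {"claw":255,"delta_pos":[-1,149,0.5],"dr":[0,0,0]}
    - {"claw":255,"delta_pos":[-1,149,0.5],"dr":[0,0,0]}
    - {"claw":255,"delta_pos":[-1,149,0.5],"dr":[0,0,0]}

```text
t: 26.5
tcp_pos: [0.6592, 0.0133, -0.0162]
eef_rot: [-1.564, 0.169, -0.174]
contact_force: [0.0, -0.3, 5.8]
gripper_width: 0.0433
```

Request:
send_rows:
  commands:
    - {"claw":255,"delta_pos":[0,0,0],"dr":[0,0,0]}
    - {"claw":255,"delta_pos":[0,0,0],"dr":[0,0,0]}
    - {"claw":255,"delta_pos":[0,0,0],"dr":[0,0,0]}

```text
t: 26.88
tcp_pos: [0.6592, 0.0134, -0.0162]
eef_rot: [-1.564, 0.169, -0.174]
contact_force: [0.1, 1.3, 6.0]
gripper_width: 0.0438
```

Request:
send_rows:
  commands:
    - {"claw":255,"delta_pos":[0,-5,0],"dr":[0,0,0]}
    - {"claw":255,"delta_pos":[0,-15,0],"dr":[0,0,0]}
    - {"claw":255,"delta_pos":[0,-40,0],"dr":[0,0,0]}
    - {"claw":255,"delta_pos":[0,-75,0],"dr":[0,0,0]}
    - {"claw":255,"delta_pos":[0,-105,0],"dr":[0,0,0]}
    - {"claw":255,"delta_pos":[0,-120,0],"dr":[0,0,0]}
    - {"claw":255,"delta_pos":[0,-120,0],"dr":[0,0,0]}

```text
t: 27.75
tcp_pos: [0.6588, 0.0134, 0.1035]
eef_rot: [-1.564, 0.17, -0.173]
contact_force: [-0.1, 0.3, -1.0]
gripper_width: 0.0434
```

Run:
```python
from h import *
x,y,a=PAD["square"]
plan(x+.001,y,[.104],a)
```

```text
tcp [658.8  13.4 103.5] F [-0.1  0.3 -1. ] w 43.4 q [0.02 0.54 0.04 1.07 0.   0.24] t 27.75
z 0.104 delta [-20.1, -0.5, 139.6] dr [-0.0, -14.4, 0.1] rows 2.3
```

Request:
send_rows:
  commands:
    - {"claw":255,"delta_pos":[-4,0,25],"dr":[0,-4,0]}
    - {"claw":255,"delta_pos":[-10,0,70],"dr":[0,-9,0]}
    - {"claw":255,"delta_pos":[-17,0,115],"dr":[0,-14.4,0]}
    - {"claw":255,"delta_pos":[-20.1,0,139.6],"dr":[0,-14.4,0]}
    - {"claw":255,"delta_pos":[-20.1,0,139.6],"dr":[0,-14.4,0]}
    - {"claw":255,"delta_pos":[-20.1,30,139.6],"dr":[0,-14.4,0]}
    - {"claw":255,"delta_pos":[-20.1,65,139.6],"dr":[0,-14.4,0]}
    - {"claw":255,"delta_pos":[-20.1,80,139.6],"dr":[0,-14.4,0]}
    - {"claw":255,"delta_pos":[-20.1,80,139.6],"dr":[0,-14.4,0]}
    - {"claw":255,"delta_pos":[-20.1,80,139.6],"dr":[0,-14.4,0]}

```text
t: 29.0
tcp_pos: [0.6697, 0.1537, 0.0237]
eef_rot: [-1.57, -0.027, 0.024]
contact_force: [-0.4, -0.3, -0.7]
gripper_width: 0.0436
```

Run:
```python
from h import *
for n in ["scene","side"]:
    c=camera_params(n); p,d=read_camera(n); P=cloud(d,c)
    for k in trace(n,"foot_square")[:1]:
        Q=P[k["mask"]&(d>0)]*1000; print(n,round(k["score"],2),len(Q),np.round(np.percentile(Q,[2,50,98],axis=0),1).tolist())
x,y,a=PAD["square"]
plan(x+.001,y,[-.0162],a)
```

```text
scene 0.94 522 [[653.0, 132.5, 52.0], [687.1, 147.1, 87.5], [691.5, 172.9, 100.1]]
side 0.59 796 [[647.6, 134.8, 56.1], [650.1, 155.9, 90.2], [672.6, 174.1, 102.5]]
tcp [669.6 154.2  23.8] F [-0.  -0.1 -0.1] w 43.9 q [ 0.23  0.64  0.01  0.94 -0.    0.19] t 29.2
z -0.0162 delta [-0.3, 40.0, -0.2] dr [-0.0, -0.0, 0.1] rows 0.6
```

Request:
send_rows:
  commands:
    - {"claw":255,"delta_pos":[-0.8,15,0],"dr":[0,0,0]}
    - {"claw":255,"delta_pos":[-0.8,30,0],"dr":[0,0,0]}
    - {"claw":255,"delta_pos":[-0.8,37,0],"dr":[0,0,0]}
    - {"claw":255,"delta_pos":[-0.8,39.3,0],"dr":[0,0,0]}
    - {"claw":255,"delta_pos":[-0.8,39.8,0],"dr":[0,0,0]}
    - {"claw":255,"delta_pos":[-0.8,39.8,0],"dr":[0,0,0]}

```text
t: 29.95
tcp_pos: [0.6662, 0.1537, -0.0162]
eef_rot: [-1.571, -0.024, 0.028]
contact_force: [-6.6, -2.0, 10.9]
gripper_width: 0.0437
```

Request:
send_rows:
  commands:
    - {"claw":255,"delta_pos":[0,-0.5,0],"dr":[0,0,0]}
    - {"claw":0,"delta_pos":[0,-0.5,0],"dr":[0,0,0]}
    - {"claw":0,"delta_pos":[0,-0.5,0],"dr":[0,0,0]}
    - {"claw":0,"delta_pos":[0,-0.5,0],"dr":[0,0,0]}
    - {"claw":0,"delta_pos":[0,-0.5,0],"dr":[0,0,0]}
    - {"claw":0,"delta_pos":[0,-0.5,0],"dr":[0,0,0]}
    - {"claw":0,"delta_pos":[0,-20,0],"dr":[0,0,0]}
    - {"claw":0,"delta_pos":[0,-60,0],"dr":[0,0,0]}
    - {"claw":0,"delta_pos":[0,-105,0],"dr":[0,0,0]}
    - {"claw":0,"delta_pos":[0,-135,0],"dr":[0,0,0]}
    - {"claw":0,"delta_pos":[0,-145,0],"dr":[0,0,0]}
    - {"claw":0,"delta_pos":[0,-145,0],"dr":[0,0,0]}

```text
t: 31.45
tcp_pos: [0.6679, 0.154, 0.1276]
eef_rot: [-1.571, -0.026, 0.025]
contact_force: [0.9, 0.6, -1.0]
gripper_width: 0.0854
```

```bash
cat >> h.py <<'E'
def near(cx,cy,H,r=38):
    c=camera_params("wrist"); p,d=read_camera("wrist"); P=cloud(d,c)*1000
    m=(d>0)&(np.hypot(P[...,0]-cx,P[...,1]-cy)<r)
    for lo,hi in [(7+H,16+H),(19+H,35+H)]:
        Q=P[m&(P[...,2]>lo)&(P[...,2]<hi)]; print(lo,len(Q),cv2.minAreaRect(Q[:,:2].astype(np.float32)) if len(Q)>5 else None,np.median(Q,0).round(1) if len(Q) else None)
    return p
E
python3 - <<'E'
from h import *
p=near(668,154,50); cv2.imwrite("pics/w3.png",p[:,:,::-1])
plan(.6773,-.1720,[.13],-3)
E
```

```text
57 1578 ((665.8729858398438, 153.9987030029297), (34.20381164550781, 33.994422912597656), 2.009094715118408) [663.8 154.1  61.1]
69 121 ((665.9934692382812, 154.07208251953125), (7.6575093269348145, 8.346291542053223), 77.64359283447266) [664.8 153.9  78.8]
tcp [667.2 153.8 126.4] F [ 0.9 -0.1 -0.8] w 85.5 q [ 0.23  0.57  0.17  1.17 -0.    0.19] t 31.5
z 0.13 delta [-0.6, -3.5, -326.0] dr [0.0, 4.9, -0.1] rows 5.2
```

View pics/w3.png

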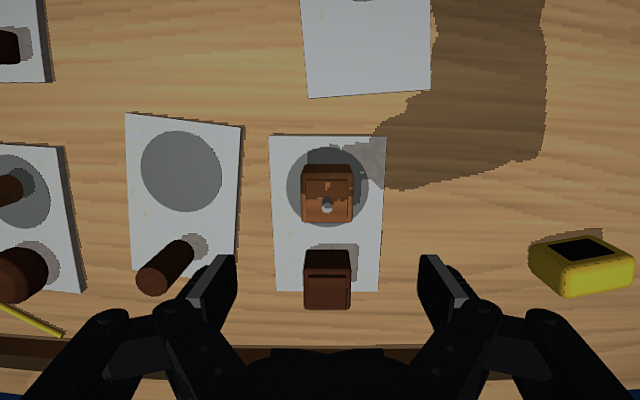

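The square stands flat at (665.9, 154.0), about 2.5 mm short of the pad centre. The pad of board_slim at (181,170) is empty. Slim next.

Request:
send_rows:
  commands:
    - {"claw":0,"delta_pos":[0,-3,-40],"dr":[0,2,0]}
    - {"claw":0,"delta_pos":[0,-3,-95],"dr":[0,4.9,0]}
    - {"claw":0,"delta_pos":[0,-3,-150],"dr":[0,4.9,0]}
    - {"claw":0,"delta_pos":[0,-3,-205],"dr":[0,4.9,0]}
    - {"claw":0,"delta_pos":[0,-3,-260],"dr":[0,4.9,0]}
    - {"claw":0,"delta_pos":[0,-3,-305],"dr":[0,4.9,0]}
    - {"claw":0,"delta_pos":[0,-3,-326],"dr":[0,4.9,0]}
    - {"claw":0,"delta_pos":[0,-3,-326],"dr":[0,4.9,0]}
    - {"claw":0,"delta_pos":[0,-3,-326],"dr":[0,4.9,0]}

```text
t: 32.62
tcp_pos: [0.6782, -0.1701, 0.1299]
eef_rot: [-1.569, 0.041, -0.039]
contact_force: [-0.8, -0.4, -0.4]
gripper_width: 0.0854
```

Run:
```python
from h import *
near(677,-172,60,22)
goto(.6773,-.1720,[24],30,-3)
```

```text
67 912 ((677.3453369140625, -172.60240173339844), (28.625932693481445, 28.794157028198242), 87.84501647949219) [ 675.  -172.3   71. ]
79 131 ((677.6480102539062, -172.4623565673828), (7.934630870819092, 7.4716081619262695), 0.306717187166214) [ 676.2 -172.5   88.8]
tcp [ 678.4 -169.8  130.2] F [-0.4  0.2  0.4] w 85.5 q [-0.25  0.6   0.22  1.2   0.   -0.2 ] t 32.67
z -0.009233689714952895 delta [-0.8, 139.4, -2.4] dr [-0.1, 0.1, -0.1] rows 2.2
```

Request:
send_rows:
  commands:
    - {"claw":0,"delta_pos":[-0.8,30,-2.6],"dr":[0,0,0]}
    - {"claw":0,"delta_pos":[-0.8,70,-2.6],"dr":[0,0,0]}
    - {"claw":0,"delta_pos":[-0.8,105,-2.6],"dr":[0,0,0]}
    - {"claw":0,"delta_pos":[-0.8,130,-2.6],"dr":[0,0,0]}
    - {"claw":0,"delta_pos":[-0.8,139,-2.6],"dr":[0,0,0]}
    - {"claw":0,"delta_pos":[-0.8,139,-2.6],"dr":[0,0,0]}
    - {"claw":255,"delta_pos":[-0.8,139,-2.6],"dr":[0,0,0]}
    - {"claw":255,"delta_pos":[-0.8,139,-2.6],"dr":[0,0,0]}
    - {"claw":255,"delta_pos":[-0.8,139,-2.6],"dr":[0,0,0]}
    - {"claw":255,"delta_pos":[-0.8,139,-2.6],"dr":[0,0,0]}
    - {"claw":255,"delta_pos":[-0.8,139,-2.6],"dr":[0,0,0]}
    - {"claw":255,"delta_pos":[-0.8,139,-2.6],"dr":[0,0,0]}

```text
t: 34.17
tcp_pos: [0.6783, -0.1746, -0.0074]
eef_rot: [-1.571, 0.04, -0.043]
contact_force: [-0.6, 0.9, 5.7]
gripper_width: 0.0288
```

Request:
send_rows:
  commands:
    - {"claw":255,"delta_pos":[0,0,0],"dr":[0,0,0]}
    - {"claw":255,"delta_pos":[0,0,0],"dr":[0,0,0]}
    - {"claw":255,"delta_pos":[0,0,0],"dr":[0,0,0]}

```text
t: 34.55
tcp_pos: [0.6783, -0.1746, -0.0074]
eef_rot: [-1.571, 0.04, -0.043]
contact_force: [-0.4, 0.6, 6.2]
gripper_width: 0.0292
```

Request:
send_rows:
  commands:
    - {"claw":255,"delta_pos":[0,-5,0],"dr":[0,0,0]}
    - {"claw":255,"delta_pos":[0,-15,0],"dr":[0,0,0]}
    - {"claw":255,"delta_pos":[0,-40,0],"dr":[0,0,0]}
    - {"claw":255,"delta_pos":[0,-75,0],"dr":[0,0,0]}
    - {"claw":255,"delta_pos":[0,-105,0],"dr":[0,0,0]}
    - {"claw":255,"delta_pos":[0,-120,0],"dr":[0,0,0]}
    - {"claw":255,"delta_pos":[0,-120,0],"dr":[0,0,0]}

```text
t: 35.42
tcp_pos: [0.6783, -0.1746, 0.1127]
eef_rot: [-1.571, 0.04, -0.043]
contact_force: [0.4, -0.6, -1.5]
gripper_width: 0.0294
```

Run:
```python
from h import *
x,y,a=PAD["slim"]
plan(x+.001,y-.001,[.1126],a)
```

```text
tcp [ 678.3 -174.6  112.7] F [ 0.4 -0.6 -1.5] w 29.4 q [-0.25  0.6   0.19  1.15 -0.   -0.2 ] t 35.42
z 0.1126 delta [-29.5, -0.0, 185.0] dr [0.0, 3.1, 0.1] rows 3.0
```

Request:
send_rows:
  commands:
    - {"claw":255,"delta_pos":[-4,0,25],"dr":[0,1,0]}
    - {"claw":255,"delta_pos":[-11,0,70],"dr":[0,3,0]}
    - {"claw":255,"delta_pos":[-19,0,120],"dr":[0,3,0]}
    - {"claw":255,"delta_pos":[-26,0,165],"dr":[0,3,0]}
    - {"claw":255,"delta_pos":[-29.5,0,185],"dr":[0,3,0]}
    - {"claw":255,"delta_pos":[-29.5,0,185],"dr":[0,3,0]}
    - {"claw":255,"delta_pos":[-29.5,30,185],"dr":[0,3,0]}
    - {"claw":255,"delta_pos":[-29.5,65,185],"dr":[0,3,0]}
    - {"claw":255,"delta_pos":[-29.5,80,185],"dr":[0,3,0]}
    - {"claw":255,"delta_pos":[-29.5,80,185],"dr":[0,3,0]}
    - {"claw":255,"delta_pos":[-29.5,80,185],"dr":[0,3,0]}

```text
t: 36.8
tcp_pos: [0.659, 0.0113, 0.0328]
eef_rot: [-1.569, 0.081, -0.085]
contact_force: [0.5, 0.3, -1.0]
gripper_width: 0.0293
```

Run:
```python
from h import *
for n in ["scene","side"]:
    c=camera_params(n); p,d=read_camera(n); P=cloud(d,c)
    for k in trace(n,"foot_slim")[:2]:
        Q=P[k["mask"]&(d>0)]*1000; print(n,round(k["score"],2),len(Q),np.round(np.percentile(Q,[2,50,98],axis=0),1).tolist())
x,y,a=PAD["slim"]
plan(x+.001,y-.001,[-.0075],a)
```

```text
scene 0.72 416 [[654.2, -1.7, 49.4], [669.5, 8.5, 91.0], [673.7, 26.1, 112.6]]
side 0.77 308 [[643.9, 1.3, 53.5], [647.2, 16.2, 87.7], [657.0, 24.4, 112.0]]
tcp [658.9  11.9  32.9] F [-0.2 -0.9 -0.6] w 29.1 q [ 0.02  0.59 -0.06  0.92 -0.    0.12] t 37.0
z -0.0075 delta [-0.4, 40.4, -0.2] dr [-0.0, 0.1, 0.1] rows 0.6
```

Request:
send_rows:
  commands:
    - {"claw":255,"delta_pos":[-1,15,0.5],"dr":[0,0,0]}
    - {"claw":255,"delta_pos":[-1,30,0.5],"dr":[0,0,0]}
    - {"claw":255,"delta_pos":[-1,37,0.5],"dr":[0,0,0]}
    - {"claw":255,"delta_pos":[-1,39,0.5],"dr":[0,0,0]}
    - {"claw":255,"delta_pos":[-1,39.6,0.5],"dr":[0,0,0]}
    - {"claw":255,"delta_pos":[-1,39.6,0.5],"dr":[0,0,0]}

```text
t: 37.75
tcp_pos: [0.6554, 0.0126, -0.0074]
eef_rot: [-1.569, 0.084, -0.081]
contact_force: [-4.2, -0.5, 7.4]
gripper_width: 0.0293
```

Request:
send_rows:
  commands:
    - {"claw":255,"delta_pos":[0.5,-0.4,0],"dr":[0,0,0]}
    - {"claw":255,"delta_pos":[0.5,-0.4,0],"dr":[0,0,0]}
    - {"claw":0,"delta_pos":[0.5,-0.4,0],"dr":[0,0,0]}
    - {"claw":0,"delta_pos":[0.5,-0.4,0],"dr":[0,0,0]}
    - {"claw":0,"delta_pos":[0.5,-0.4,0],"dr":[0,0,0]}
    - {"claw":0,"delta_pos":[0.5,-0.4,0],"dr":[0,0,0]}
    - {"claw":0,"delta_pos":[0.5,-0.4,0],"dr":[0,0,0]}
    - {"claw":0,"delta_pos":[0,-20,0],"dr":[0,0,0]}
    - {"claw":0,"delta_pos":[0,-60,0],"dr":[0,0,0]}
    - {"claw":0,"delta_pos":[0,-105,0],"dr":[0,0,0]}
    - {"claw":0,"delta_pos":[0,-135,0],"dr":[0,0,0]}
    - {"claw":0,"delta_pos":[0,-135,0],"dr":[0,0,0]}

```text
t: 39.25
tcp_pos: [0.6593, 0.0126, 0.1303]
eef_rot: [-1.569, 0.077, -0.088]
contact_force: [-1.0, 0.1, 0.7]
gripper_width: 0.0853
```

Run:
```python
from h import *
p=near(657,13,60,25)
plan(.4664,.1769,[.13],4)
```

```text
67 919 ((656.003662109375, 12.728141784667969), (28.55420684814453, 28.95927619934082), 84.24222564697266) [653.7  13.1  71. ]
79 135 ((656.241455078125, 12.749370574951172), (7.5392913818359375, 7.9204912185668945), 86.99002075195312) [655.1  12.9  88.9]
tcp [657.8  12.5 128.1] F [ 1.2 -0.1  0.1] w 85.8 q [ 0.02  0.52  0.08  1.13 -0.    0.12] t 39.3
z 0.13 delta [-207.6, -2.4, 143.4] dr [-0.0, -10.0, 0.2] rows 4.0
```

The slim foot stands within 1.5 mm of centre. Now the parked bun.

Request:
send_rows:
  commands:
    - {"claw":0,"delta_pos":[-40,-2,28],"dr":[0,-3,0]}
    - {"claw":0,"delta_pos":[-85,-2,59],"dr":[0,-6,0]}
    - {"claw":0,"delta_pos":[-130,-2,90],"dr":[0,-10,0]}
    - {"claw":0,"delta_pos":[-175,-2,120],"dr":[0,-10,0]}
    - {"claw":0,"delta_pos":[-200,-2,138],"dr":[0,-10,0]}
    - {"claw":0,"delta_pos":[-207.6,-2,143.4],"dr":[0,-10,0]}
    - {"claw":0,"delta_pos":[-207.6,-2,143.4],"dr":[0,-10,0]}
    - {"claw":0,"delta_pos":[-207.6,-2,143.4],"dr":[0,-10,0]}

```text
t: 40.3
tcp_pos: [0.4663, 0.1763, 0.1286]
eef_rot: [-1.571, -0.054, 0.054]
contact_force: [-0.7, -0.3, -0.6]
gripper_width: 0.0857
```

Run:
```python
from h import *
near(466.5,177,42)
goto(.4664,.1769,[16],56,4)
```

```text
49 2245 ((466.57464599609375, 176.81207275390625), (48.64380645751953, 47.816566467285156), 33.94325637817383) [464.1 176.4  52.8]
61 110 ((466.6927490234375, 176.82571411132812), (7.6656813621521, 7.493626594543457), 61.58127212524414) [465.6 176.8  70.9]
tcp [466.4 176.2 128.7] F [ 0.7 -0.9  0.4] w 85.0 q [ 0.36  0.26 -0.34  0.98 -0.    0.29] t 40.35
z -0.02096879036543642 delta [0.0, 149.7, 0.7] dr [0.0, -0.1, 0.0] rows 2.4
```

Request:
send_rows:
  commands:
    - {"claw":0,"delta_pos":[0.2,30,0.6],"dr":[0,0,0]}
    - {"claw":0,"delta_pos":[0.2,70,0.6],"dr":[0,0,0]}
    - {"claw":0,"delta_pos":[0.2,110,0.6],"dr":[0,0,0]}
    - {"claw":0,"delta_pos":[0.2,138,0.6],"dr":[0,0,0]}
    - {"claw":0,"delta_pos":[0.2,149,0.6],"dr":[0,0,0]}
    - {"claw":0,"delta_pos":[0.2,149,0.6],"dr":[0,0,0]}
    - {"claw":255,"delta_pos":[0.2,149,0.6],"dr":[0,0,0]}
    - {"claw":255,"delta_pos":[0.2,149,0.6],"dr":[0,0,0]}
    - {"claw":255,"delta_pos":[0.2,149,0.6],"dr":[0,0,0]}
    - {"claw":255,"delta_pos":[0.2,149,0.6],"dr":[0,0,0]}
    - {"claw":255,"delta_pos":[0.2,149,0.6],"dr":[0,0,0]}
    - {"claw":255,"delta_pos":[0.2,149,0.6],"dr":[0,0,0]}

```text
t: 41.85
tcp_pos: [0.467, 0.1779, -0.0185]
eef_rot: [-1.569, -0.057, 0.052]
contact_force: [0.5, -1.0, 6.1]
gripper_width: 0.0544
```

Request:
send_rows:
  commands:
    - {"claw":255,"delta_pos":[0,0,0],"dr":[0,0,0]}
    - {"claw":255,"delta_pos":[0,0,0],"dr":[0,0,0]}
    - {"claw":255,"delta_pos":[0,0,0],"dr":[0,0,0]}

```text
t: 42.22
tcp_pos: [0.467, 0.1779, -0.0185]
eef_rot: [-1.569, -0.057, 0.052]
contact_force: [0.5, 0.2, 6.0]
gripper_width: 0.0545
```

Request:
send_rows:
  commands:
    - {"claw":255,"delta_pos":[0,-5,0],"dr":[0,0,0]}
    - {"claw":255,"delta_pos":[0,-15,0],"dr":[0,0,0]}
    - {"claw":255,"delta_pos":[0,-40,0],"dr":[0,0,0]}
    - {"claw":255,"delta_pos":[0,-75,0],"dr":[0,0,0]}
    - {"claw":255,"delta_pos":[0,-105,0],"dr":[0,0,0]}
    - {"claw":255,"delta_pos":[0,-120,0],"dr":[0,0,0]}
    - {"claw":255,"delta_pos":[0,-120,0],"dr":[0,0,0]}

```text
t: 43.1
tcp_pos: [0.4668, 0.178, 0.1017]
eef_rot: [-1.569, -0.057, 0.052]
contact_force: [-0.1, 0.6, -0.5]
gripper_width: 0.0545
```

Run:
```python
from h import *
x,y,a=PAD["bun"]
plan(x+.001,y,[.1015],a)
```

```text
tcp [466.8 178.  101.7] F [-0.1  0.6 -0.5] w 54.5 q [ 0.36  0.28 -0.38  0.91  0.    0.29] t 43.1
z 0.1015 delta [192.0, 0.4, -361.5] dr [-0.1, 6.9, 0.2] rows 6.5
```

Request:
send_rows:
  commands:
    - {"claw":255,"delta_pos":[14,0,-26],"dr":[0,2,0]}
    - {"claw":255,"delta_pos":[38,0,-72],"dr":[0,4,0]}
    - {"claw":255,"delta_pos":[66,0,-124],"dr":[0,6.9,0]}
    - {"claw":255,"delta_pos":[94,0,-177],"dr":[0,6.9,0]}
    - {"claw":255,"delta_pos":[122,0,-230],"dr":[0,6.9,0]}
    - {"claw":255,"delta_pos":[150,0,-282],"dr":[0,6.9,0]}
    - {"claw":255,"delta_pos":[176,0,-331],"dr":[0,6.9,0]}
    - {"claw":255,"delta_pos":[192,0,-361.5],"dr":[0,6.9,0]}
    - {"claw":255,"delta_pos":[192,0,-361.5],"dr":[0,6.9,0]}
    - {"claw":255,"delta_pos":[192,40,-361.5],"dr":[0,6.9,0]}
    - {"claw":255,"delta_pos":[192,80,-361.5],"dr":[0,6.9,0]}
    - {"claw":255,"delta_pos":[192,80,-361.5],"dr":[0,6.9,0]}

```text
t: 44.6
tcp_pos: [0.6773, -0.1677, 0.0154]
eef_rot: [-1.568, 0.047, -0.031]
contact_force: [-0.4, 0.3, 0.1]
gripper_width: 0.0545
```

Run:
```python
from h import *
for n in ["scene","side"]:
    c=camera_params(n); p,d=read_camera(n); P=cloud(d,c)
    for k in trace(n,"foot_bun")[:2]:
        Q=P[k["mask"]&(d>0)]*1000; print(n,round(k["score"],2),len(Q),np.round(np.percentile(Q,[2,50,98],axis=0),1).tolist())
x,y,a=PAD["bun"]
plan(x+.001,y,[-.0186],a)
```

```text
scene 0.95 1068 [[672.2, -192.7, 55.3], [691.4, -168.9, 82.7], [704.8, -143.8, 102.3]]
scene 0.61 1578 [[411.2, -218.3, 6.1], [491.3, -201.6, 9.4], [571.4, -180.0, 56.9]]
side 0.59 344 [[654.4, -261.6, 0.8], [664.1, -160.6, 81.9], [695.1, -145.7, 94.2]]
tcp [ 683.8 -169.7   22.2] F [-0.   0.6 -0.3] w 54.6 q [-0.24  0.67  0.06  0.96  0.   -0.19] t 44.8
z -0.0186 delta [-0.5, 40.8, 0.4] dr [0.0, 0.0, 0.2] rows 0.7
```

Request:
send_rows:
  commands:
    - {"claw":255,"delta_pos":[0,15,0],"dr":[0,0,0]}
    - {"claw":255,"delta_pos":[0,30,0],"dr":[0,0,0]}
    - {"claw":255,"delta_pos":[0,37,0],"dr":[0,0,0]}
    - {"claw":255,"delta_pos":[0,39,0],"dr":[0,0,0]}
    - {"claw":255,"delta_pos":[0,39.6,0],"dr":[0,0,0]}
    - {"claw":255,"delta_pos":[0,39.6,0],"dr":[0,0,0]}

```text
t: 45.55
tcp_pos: [0.681, -0.1695, -0.0184]
eef_rot: [-1.57, 0.041, -0.039]
contact_force: [-5.8, 1.3, 9.9]
gripper_width: 0.0547
```

Request:
send_rows:
  commands:
    - {"claw":255,"delta_pos":[0.5,-0.4,0],"dr":[0,0,0]}
    - {"claw":0,"delta_pos":[0.5,-0.4,0],"dr":[0,0,0]}
    - {"claw":0,"delta_pos":[0.5,-0.4,0],"dr":[0,0,0]}
    - {"claw":0,"delta_pos":[0.5,-0.4,0],"dr":[0,0,0]}
    - {"claw":0,"delta_pos":[0.5,-0.4,0],"dr":[0,0,0]}
    - {"claw":0,"delta_pos":[0.5,-0.4,0],"dr":[0,0,0]}
    - {"claw":0,"delta_pos":[0,-20,0],"dr":[0,0,0]}
    - {"claw":0,"delta_pos":[0,-60,0],"dr":[0,0,0]}
    - {"claw":0,"delta_pos":[0,-105,0],"dr":[0,0,0]}
    - {"claw":0,"delta_pos":[0,-145,0],"dr":[0,0,0]}
    - {"claw":0,"delta_pos":[-60,-170,0],"dr":[0,0,0]}
    - {"claw":0,"delta_pos":[-120,-180,0],"dr":[0,0,0]}

```text
t: 47.05
tcp_pos: [0.5638, -0.1641, 0.1619]
eef_rot: [-1.572, 0.037, -0.043]
contact_force: [0.3, -0.9, 0.7]
gripper_width: 0.0852
```

Request:
send_rows:
  commands:
    - {"claw":0,"delta_pos":[-60,-20,-10],"dr":[0,0,0]}
    - {"claw":0,"delta_pos":[-120,-40,-20],"dr":[0,0,0]}
    - {"claw":0,"delta_pos":[-170,-60,-30],"dr":[0,0,0]}
    - {"claw":0,"delta_pos":[-170,-60,-30],"dr":[0,0,0]}
    - {"claw":0,"delta_pos":[-170,-60,-30],"dr":[0,0,0]}

```text
t: 47.68
tcp_pos: [0.3926, -0.1853, 0.2206]
eef_rot: [-1.571, 0.039, -0.042]
contact_force: [-0.6, -0.5, 0.1]
gripper_width: 0.0853
```

Run:
```python
from h import *
H=dict(bun=.042,square=.050,slim=.060,oblong=.048)
for n in ["scene","side"]:
    c=camera_params(n); p,d=read_camera(n); P=cloud(d,c)*1000; cv2.imwrite(f"pics/end_{n}.png",p[:,:,::-1])
    for k,h in H.items():
        x,y,a=PAD[k]; m=(d>0)&(np.hypot(P[...,0]-x*1000,P[...,1]-y*1000)<45)
        t=P[m&(abs(P[...,2]-10-h*1000)<5)]; s=P[m&(P[...,2]>18+h*1000)]
        print(n,k,"pad",round(x*1000,1),round(y*1000,1),[np.round(v,1).tolist() for v in cv2.minAreaRect(t[:,:2].astype(np.float32))[:2]],"stud",np.median(s,0).round(1))
    for k in trace(n,"sanding_block")[:2]:
        q=P[k["mask"]&(d>0)&(P[...,2]>13)]; print("sand",round(k["score"],2),cv2.minAreaRect(q[:,:2].astype(np.float32)))
plan(.4,-.1,[.2],0)
```

```text
scene bun pad 682.4 -169.3 [[682.2, -168.1], [48.9, 49.1]] stud [ 682.7 -169.2   69.1]
scene square pad 668.4 154.0 [[666.3, 154.4], [34.8, 36.1]] stud [667.  153.2  75.7]
scene slim pad 657.6 12.7 [[657.1, 12.6], [27.2, 28.4]] stud [657.4  12.4  85.9]
scene oblong pad 458.4 -163.9 [[459.1, -163.7], [28.3, 69.5]] stud [ 427.5 -182.   383.5]
sand 0.75 ((453.8751525878906, -5.524715423583984), (101.47197723388672, 59.96027755737305), 1.9013630151748657)
side bun pad 682.4 -169.3 [[680.7, -167.9], [47.0, 46.5]] stud [ 680.6 -168.7   67.3]
side square pad 668.4 154.0 [[664.7, 154.7], [39.1, 40.4]] stud [665.4 154.2  76.2]
side slim pad 657.6 12.7 [[656.3, 12.5], [27.9, 27.7]] stud [655.7  13.7  86.6]
side oblong pad 458.4 -163.9 [[459.4, -163.7], [28.5, 70.3]] stud [ 459.4 -163.7   74.1]
sand 0.89 ((453.2914733886719, -5.53538703918457), (98.69341278076172, 59.76774215698242), 1.3886662721633911)
tcp [ 392.7 -184.9  219.6] F [ 0.2 -0.1  0.8] w 85.4 q [-0.44  0.1  -0.29  1.18  0.   -0.39] t 47.88
z 0.2 delta [3.1, 19.6, 85.1] dr [-0.0, -2.9, -0.1] rows 1.4
```

View pics/end_scene.png

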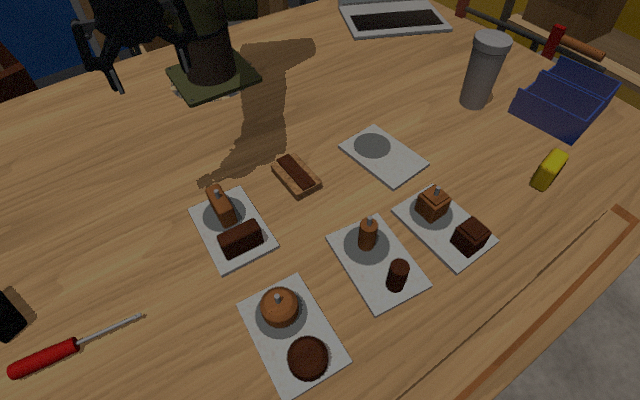

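View pics/end_side.png

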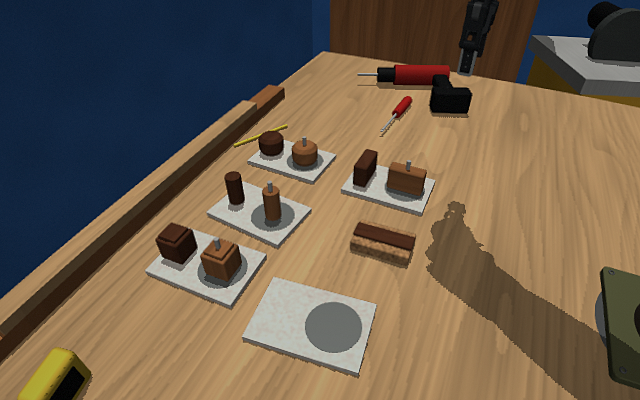

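Both final views show all four feet standing beside their matching patterns (scene pixels: oblong 219,205; bun 280,306; slim 368,235; square 433,204). The spare board at (383,155) is empty and the sanding block has not moved.

```bash
python3 -c "
from cell import bot; print(bot.hand_in())"
```

```text
the job is handed in; nothing more can be done
None
```

The job is done and handed in at about 48 s of the 144 s allowed. All four feet now stand on their matching boards. I parked the bun on the empty board, moved the oblong, square and slim feet to their boards, then moved the bun to its own.

**Last checks (scene and side cameras):**
- All four feet stand upright beside their own pattern.
- The bun, slim and oblong feet are within about 2 mm of their pad centres.
- The square foot sits 2–4 mm short of its pad's middle in x. I left it there.
- The empty board is clear, and the sanding block measures within 1 mm of where it started.
- The oblong foot stands with its long side along the board's x axis, while its pattern lies along y. The task didn't ask for a direction.

**What went wrong or disagreed:**
- **First grasp slipped:** my first grip on the bun slid off its rounded top. The bun moved about 2 mm but stayed upright on its pad.
- **Fingertip height:** the cameras showed the real fingertips about 37 mm above the reported TCP at a 58 mm opening. I used that measured height for every later grasp, and none slipped.
- **Pose readings:** TCP readings jittered by 1–2 mm, and by up to 6–7 mm in one reading taken right after a move. I took lowering heights from the commanded moves and checked positions by camera.
- **Side forces:** the square, slim and bun landings each showed 4–7 N sideways and 7–11 N upward, well under the limits.

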